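# Gauge a torch's battery tube and fit the cell that suits it

### The arm

A 7-joint arm with a two-finger parallel gripper is mounted at the origin on the work surface. World frame = base frame: x ahead of the robot, y to its left, z up, the work surface at z = 0. Lengths are in m, angles in rad, forces in N, time in s.
With the tool pointing down it reaches from about 0.425 to 0.925 m from the base axis. Payload 6.8 kg.
Tool frame: the origin (TCP) lies on the centre line of the jaws, within the pads' length; the fingertips stand 19 mm ahead of it and the grasp point (between the pads) is the TCP; z points along the fingers, y is the line along which they close (so a half turn about z gives the same grasp; the last joint's range is limited). The gripper opens to 85 mm and grips with 20 to 120 N. Pads are 22 mm wide; open, the fingers measure 114 mm over their backs; the gripper's body (76 mm by 85 mm) begins 54 mm behind the grasp point. The pads swing forward as they close: fully open they stand 13 mm farther back than shut.
Start: joints at [1.105, 0.477, 0.022, 1.555, -0.011, 1.109, -0.083], TCP at [0.236, -0.632, 0.224] pointing down, gripper open.
Joint ranges: [-2.96, 2.96], [-0.34, 2.1], [-1.41, 1.46], [0.24, 2.44], [-1.37, 4.51], [0.17, 1.92], [-2.96, 2.96]. Speed limits (rad/s): [2.39, 2.39, 3.14, 3.14, 3.14, 3.14, 3.14].

### API

Orientations are given as a rotation vector (axis times angle).
In Python, from bench import r gives the robot as it stands. The module is installed in compiled form; this text tells all that it offers.
- The arm moves only by the tool arm_command, never from a script. Its argument "rows" is a list of rows, each an object of numbers: "fingers": the opening, from -1 (shut) to 1 (fully open); "x", "y", "z": the shift along the tool's x, y, z in m; "ax", "ay", "az": the turn, a rotation vector about the tool's x, y, z in degrees. In form: [{"fingers": .., "x": .., "y": .., "z": .., "ax": .., "ay": .., "az": ..}, ...]. A call has 1 to 10 rows; each row shifts and turns the commanded pose from where the row before left it, along the tool's axes as they then stand; what a row does not reach is not made up. A row lasts 1/12 s, in which the tool goes at most 41.7 mm and 7.16 degrees, less where a joint would pass 70% of its speed; a pose out of reach is approached as far as the arm can. A call is refused whole if a number of a shift passes 0.0417 or a number of a turn 7.16, either way. A call with a gripper value outside its range is refused whole. The fingers move at their own pace and stop on an object; "grip_force" is the grip in N (left out, the last holds). Time passes only in rows, so rows that do not move let the fingers close. It gives the time, the measured TCP pose, the force, the opening and the grip force at its end, in the units of the state.
- r.get_obs(): the state, without advancing time (a new reading comes with each control period).
- r.grab_frame(name): name is "side" or "top"; returns a dict with "frame" (420x560x3 uint8, red, green, blue), "depth" (420x560 float32, m along the optical axis (not along the pixel's ray), 0 where there is no reading), "K" (3x3 intrinsics, pixels), "distortion" ([k1, k2, p1, p2, k3] as OpenCV has them; the pictures are not rectified), "world_from_camera" (4x4, takes a point from camera to world coordinates). Camera axes: x right, y down, z forward; pixel columns grow to the right and rows downward; lengths in m; the calibration is good to about 2 mm. A picture is of the moment at which its call begins.
- r.hand_in(): hands the job in; it is judged then, once.
The state is a dict: "clock": time; "joints": joint angles; "qvel": joint speeds; "tau": joint torques, N m; "tcp_pos": TCP position; "orientation": TCP orientation; "contact_force": force on the tool from outside, world axes, zero at the start; "moment": the same for the moment, N m; "grip_width": finger opening in m; "gripper_force": force on a finger pad.
Only numpy, scipy, OpenCV 4.12 (cv2) and the standard library are available. Lean on these libraries where they do the work, as an engineer would, in place of code of your own. Each camera call takes 0.05 s, during which the arm holds its last target. There are 200 camera calls.

### The job

This torch came in without its battery: take the depth gauge from its stand, set its head flat and central on the open end of the tube and push the rod gently until it touches bottom, then read the depth and put the gauge back in its stand, head down flat. Then stand in the tube, resting on its bottom, whichever of the three cells will come nearest to standing 10 mm proud of the rim. Leave the other two cells standing in their tray and the things around as they are.

Things in the scene. Friction and masses are not known exactly. Their poses are not given: they have to be found in the camera images.
- torch_rim (a point): centre of the open end (rim) of a plain aluminium torch clamped upright, lens down, in a vice; on the bore's axis at the rim's top face, z up. Tube 29 mm outside, bore 22 mm, rim 134 mm above the bench. The bore is blind: its depth, 22 to 60 mm, differs each time and is not known. Its bottom is a flat contact disc on a stiff spring (6 N per mm), spoilt by over 20 N
- torch: the same torch, fixed; origin 120 mm under the rim centre, z up. It is held in a small grey machine vice bolted to the bench: 76 mm wide, 170 mm long (from -75 to +95 mm along the torch's x), with a tommy bar out to -97 mm, jaws 48 mm high
- gauge_face (a point): centre of the flat underside of the depth gauge's head: a dark steel disc 48 mm across and 8 mm thick with a 20 mm boss on top (12 mm thick in all; a small brass screw sticks out of the boss). A round steel rod 8 mm thick and 120 mm long slides through its middle, and a friction brake in the head holds the rod where it is left
- gauge: the depth gauge's head, 70 g; origin at the centre of its underside, z up along the rod. About 4 N (a little more when fast) slides the rod through the head, so when the gauge is lifted by the rod's knob the head comes along. The rod can go down until 75 mm stick out; at the start 4 to 14 mm stick out under the head
- gauge_knob (a point): centre of the knob on the rod's top end, by which the gauge is held and pushed: a dark steel cylinder 18 mm across, 16 mm high. It lies 112 mm above the rod's tip, 8 mm under the knob's top. With the head on the rim and the tip on the bottom, the bore's depth is 112 mm less the height of this point above the head's underside
- gauge_tip (a point): centre of the flat lower end of the gauge's rod
- rod: the gauge's rod with its knob, 60 g; origin at the rod's tip, z up towards the knob. Dark rings mark it every 10 mm from the tip, broader at 50 mm
- stand_mouth (a point): centre of the hole in the top of the gauge's stand, a fixed light wooden block 75 x 75 x 72 mm high with an upright hole 16 mm across right through it; the point lies at the top face. The gauge stands in it with the head flat on the top
- cell_s_mid (a point): middle (half-way up) of the short round battery cell, 18 mm across and 35 mm high, upright, 25 g. The three cells have one diameter and the same blue wrap and stand, in any order, in the three compartments of a tray
- cell_m_mid (a point): middle of the medium cell, 18 mm across and 50 mm high, upright, 35 g, in the same tray
- cell_l_mid (a point): middle of the long cell, 18 mm across and 65 mm high, upright, 46 g, in the same tray
- cell_s: the short cell; origin at the centre of its lower end
- cell_m: the medium cell; origin at the centre of its lower end
- cell_l: the long cell; origin at the centre of its lower end
- tray: the grey cell tray, fixed, 110 x 207 mm, walls 10 mm high, floor 3 mm thick; origin under its centre; three compartments in a row along its y, 68 mm apart
- tailcap_mid (a point): bystander: the torch's tail cap, 29 mm across and 25 mm high, standing on the bench
- screwdriver: bystander: a screwdriver lying on the bench
- pliers: bystander: red-handled pliers, 150 mm long, lying on the bench
Mind the look-alikes: they are no part of the job. Leave any red look-alike of the gauge alone. Leave any turquoise look-alike of the cell_l alone.

How it is judged:
On the way, in this order (a step that is already met when the one before it is completed fails the run):
1. the gauge's head sits flat and central on the tube's rim and the rod's tip presses on the bottom of the bore (horizontal distance between gauge_face and torch_rim below 0.0045 m and z of gauge_face in the frame of torch_rim between -0.002 and 0.002 m and angle between gauge's own z axis and vertical below 0.04 rad and contact force between rod and torch above 1 N), for 0.2 s.
2. the gauge is back in its stand, head flat on the top (horizontal distance between gauge_face and stand_mouth below 0.006 m and z of gauge_face in the frame of stand_mouth between -0.002 and 0.003 m and angle between gauge's own z axis and vertical below 0.1 rad and contact force between the fingers and rod below 0.1 N and contact force between the fingers and gauge below 0.1 N), for 0.2 s.
At the end, for the whole second after the job is handed in: Gauge in its stand: head within 6 mm of the hole, flat within 3 mm, tilt under 0.1 rad. One cell rests on the bore's bottom, within 4 mm of its axis, tilt under 0.12 rad, top 1 to 19 mm above the rim (the best cell always is). The other two stand within 30 mm of their starts (horizontal distance between gauge_face and stand_mouth below 0.006 m and z of gauge_face in the frame of stand_mouth between -0.002 and 0.003 m and angle between gauge's own z axis and vertical below 0.1 rad and ((horizontal distance between cell_s_mid and torch_rim below 0.004 m and angle between cell_s_mid's own z axis and vertical below 0.12 rad and z of cell_s_mid in the frame of torch_rim between -0.0165 and 0.0015 m and contact force between cell_s and torch above 0.03 N and angle between each of cell_m_mid, cell_l_mid's own z axis and vertical below 0.2 rad and distance of each of cell_m_mid, cell_l_mid from where it was at the start of the episode below 0.03 m) or (horizontal distance between cell_m_mid and torch_rim below 0.004 m and angle between cell_m_mid's own z axis and vertical below 0.12 rad and z of cell_m_mid in the frame of torch_rim between -0.024 and -0.006 m and contact force between cell_m and torch above 0.03 N and angle between each of cell_s_mid, cell_l_mid's own z axis and vertical below 0.2 rad and distance of each of cell_s_mid, cell_l_mid from where it was at the start of the episode below 0.03 m) or (horizontal distance between cell_l_mid and torch_rim below 0.004 m and angle between cell_l_mid's own z axis and vertical below 0.12 rad and z of cell_l_mid in the frame of torch_rim between -0.0315 and -0.0135 m and contact force between cell_l and torch above 0.03 N and angle between each of cell_s_mid, cell_m_mid's own z axis and vertical below 0.2 rad and distance of each of cell_s_mid, cell_m_mid from where it was at the start of the episode below 0.03 m))); the robot touches nothing.
It fails at once if the rod is pressed on the torch (the bottom of its bore) with more than 20 N (contact force between rod and torch above 20 N).
It fails at once if the tail cap, screwdriver or pliers are moved by more than 30 mm (distance of any of tailcap_mid, screwdriver, pliers from where it was at the start of the episode above 0.03 m).
It also fails if it takes over 61 s, if anything falls off the work surface, if the arm or the gripper's body presses on something with over 40 N, if the wrist force passes 120 N, or if a joint passes its speed limit or range.

## Working session

There is one attempt and no reset: what is moved stays moved. The work goes in short steps, Python scripts to look and compute and a tool call to move; the robot and the scene stay as the last step left them, time stands still between calls to the robot, and variables do not carry over. Pictures are saved under pics/ and viewed, at most 10 in all, crops included, and the job is handed in when it is done.

Besides the shell and the picture viewer there is one more tool, called after "Call:" as name([rows], argument=value, ...), one row to a line, values as JSON. arm_command: Moves the arm, as the interface text tells. Its arguments: {"type":"object","properties":{"rows":{"type":"array"},"grip_force":{"type":"number"}},"required":["rows"]}

```bash
mkdir -p pics; cat > h.py <<'E'
import numpy as np, cv2
from bench import r
def grab(n,save=None):
    f=r.grab_frame(n)
    if save: cv2.imwrite('pics/'+save,f['frame'][:,:,::-1])
    return f
def cloud(f):
    h,w=f['depth'].shape
    u,v=np.meshgrid(np.arange(w),np.arange(h))
    p=np.stack([u,v],-1).reshape(-1,1,2).astype(np.float64)
    n=cv2.undistortPoints(p,f['K'],np.array(f['distortion']))[:,0]
    d=f['depth'].reshape(-1,1)
    P=np.hstack([n*d,d]);T=f['world_from_camera']
    W=(P@T[:3,:3].T+T[:3,3]).reshape(h,w,3); W[f['depth']==0]=np.nan
    return W
def ray(f,u,v,z):
    n=cv2.undistortPoints(np.array([[[u,v]]],float),f['K'],np.array(f['distortion']))[0,0]
    T=f['world_from_camera'];d=T[:3,:3]@np.array([n[0],n[1],1]);o=T[:3,3]
    return o+d*(z-o[2])/d[2]
E
python3 - <<'E'
from h import *
for n in('top','side'):
    f=grab(n,n+'0.png'); print(n,f['world_from_camera'].round(3).tolist(),f['K'].round(1).tolist())
o=r.get_obs(); print({k:np.round(v,3) for k,v in o.items()})
E
```

```text
top [[-0.025, -0.987, 0.159, 0.448], [-1.0, 0.024, -0.01, -0.009], [0.006, -0.159, -0.987, 1.126], [0.0, 0.0, 0.0, 1.0]] [[478.7, 0.0, 276.9], [0.0, 478.7, 204.1], [0.0, 0.0, 1.0]]
side [[0.99, -0.086, 0.109, 0.466], [-0.138, -0.519, 0.844, -0.932], [-0.016, -0.851, -0.526, 0.711], [0.0, 0.0, 0.0, 1.0]] [[401.4, 0.0, 283.0], [0.0, 401.4, 213.4], [0.0, 0.0, 1.0]]
{'clock': np.float64(0.1), 'joints': array([ 1.105,  0.478,  0.022,  1.556, -0.011,  1.109, -0.083]), 'qvel': array([ 0.   , -0.   , -0.   , -0.002, -0.001, -0.001, -0.001]), 'tau': array([ 4.0000e-03, -5.9776e+01,  1.6140e+00, -2.8195e+01,  1.3000e-02,
        5.0000e-03, -0.0000e+00]), 'tcp_pos': array([ 0.236, -0.632,  0.223]), 'orientation': array([-3.09e+00, -5.59e-01,  1.00e-03]), 'contact_force': array([ 0.079, -0.135, -0.445]), 'moment': array([-0.049, -0.011,  0.003]), 'gripper_force': np.float64(0.0), 'grip_width': np.float64(0.086)}
```

View pics/top0.png

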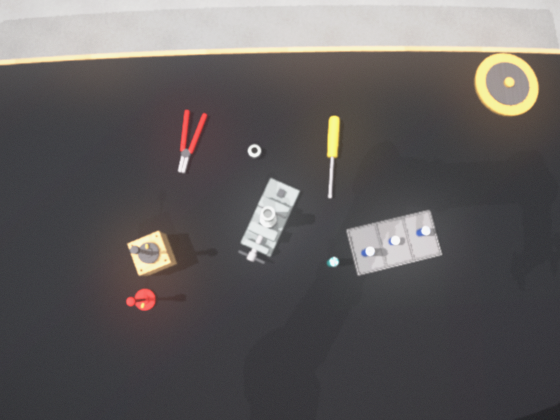

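View pics/side0.png

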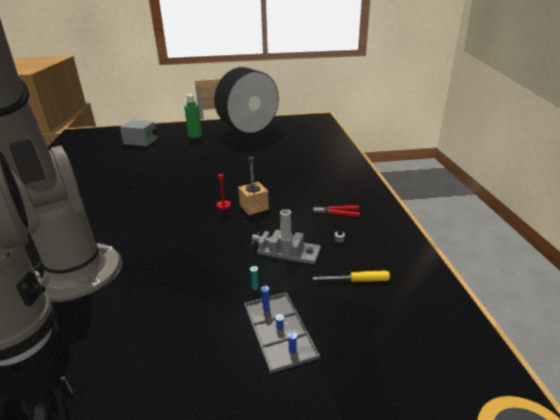

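The top view has the torch rim at (267,214), gauge knob (136,250) and head (150,253), stand (152,254), cells (370,252), (396,240) and (426,231), plus a red gauge look-alike at (145,300) and a turquoise one at (333,262). The side view shows the long cell at (266,297), the short at (280,323) and the medium at (293,343).

```bash
python3 - <<'E'
from h import *
fs={n:grab(n) for n in('top','side')}; W={n:cloud(fs[n]) for n in fs}
def rep(n,name,u0,u1,v0,v1,z0,z1):
    P=W[n][v0:v1,u0:u1].reshape(-1,3);P=P[(P[:,2]>z0)&(P[:,2]<z1)]
    if len(P)<3: print(n,name,len(P));return
    (c,rad)=cv2.minEnclosingCircle(P[:,:2].astype(np.float32))
    print(n,name,len(P),'med',np.median(P,0).round(4),'circ',np.round(c,4),round(rad,4),'min',P.min(0).round(3),'max',P.max(0).round(3))
rep('top','rim',250,285,195,230,.128,.142)
rep('top','stand',125,180,228,280,.066,.077)
rep('top','head',125,180,228,280,.0775,.083)
rep('top','boss',125,180,228,280,.0825,.088)
rep('top','knob',120,170,235,270,.15,.22)
for i,(u,v) in enumerate([(370,252),(396,240),(426,231)]):
    rep('top','cell%d'%i,u-9,u+9,v-9,v+9,.025,.075)
rep('side','rim',270,300,200,225,.128,.142)
rep('side','knob',243,260,150,168,.15,.22)
rep('side','head',235,275,170,200,.0755,.09)
rep('side','stand',235,275,170,205,.068,.0755)
for i,(u,v) in enumerate([(266,292),(280,318),(293,338)]):
    rep('side','cell%d'%i,u-7,u+7,v-12,v+16,.02,.08)
f=fs['top']
c=f['frame'];
c1=cv2.resize(c[225:285,115:185],None,fx=8,fy=8,interpolation=cv2.INTER_CUBIC)
s=fs['side']['frame'];c2=cv2.resize(s[148:220,225:290],None,fx=4,fy=4,interpolation=cv2.INTER_CUBIC)
cv2.imwrite('pics/c1.png',c1[:,:,::-1]);
im=np.zeros((480,800,3),np.uint8);im[:480,:560]=c1[:480,:560]
im[:288,560:800]=c2[:, :240];cv2.imwrite('pics/c1.png',im[:,:,::-1])
E
```

```text
top rim 70 med [0.5878 0.0021 0.1335] circ [0.5883 0.0021] 0.0143 min [ 0.574 -0.011  0.128] max [0.602 0.015 0.138]
top stand 741 med [0.5098 0.2594 0.0719] circ [0.515  0.2672] 0.0527 min [0.467 0.219 0.066] max [0.564 0.314 0.077]
top head 240 med [0.5103 0.2624 0.0802] circ [0.5068 0.2731] 0.0343 min [0.475 0.244 0.078] max [0.539 0.29  0.083]
top boss 77 med [0.5183 0.2652 0.084 ] circ [0.5141 0.2654] 0.0226 min [0.496 0.247 0.083] max [0.534 0.285 0.088]
top knob 81 med [0.5158 0.2654 0.1856] circ [0.5155 0.2668] 0.0097 min [0.507 0.258 0.152] max [0.524 0.275 0.189]
top cell0 80 med [ 0.5077 -0.2203  0.0658] circ [ 0.5083 -0.2227] 0.0093 min [ 0.5   -0.231  0.026] max [ 0.517 -0.214  0.071]
top cell1 51 med [ 0.5338 -0.2892  0.0362] circ [ 0.5343 -0.2887] 0.0091 min [ 0.526 -0.297  0.027] max [ 0.542 -0.282  0.041]
top cell2 70 med [ 0.5516 -0.3547  0.0507] circ [ 0.5526 -0.358 ] 0.0096 min [ 0.543 -0.365  0.026] max [ 0.562 -0.349  0.057]
side rim 51 med [ 0.5918 -0.0046  0.1325] circ [5.911e-01 2.000e-04] 0.0157 min [ 0.579 -0.014  0.128] max [0.606 0.014 0.135]
side knob 40 med [0.5186 0.2628 0.1787] circ [0.5192 0.2633] 0.0091 min [0.512 0.255 0.153] max [0.526 0.272 0.188]
side head 90 med [0.5181 0.2602 0.08  ] circ [0.519 0.262] 0.0398 min [0.483 0.241 0.076] max [0.555 0.289 0.088]
side stand 175 med [0.5199 0.2489 0.0725] circ [0.5194 0.2654] 0.051 min [0.473 0.216 0.068] max [0.565 0.313 0.075]
side cell0 139 med [ 0.5109 -0.2296  0.0514] circ [ 0.5105 -0.2233] 0.0107 min [ 0.502 -0.234  0.021] max [ 0.52  -0.213  0.069]
side cell1 76 med [ 0.5353 -0.2944  0.0349] circ [ 0.536  -0.2905] 0.0106 min [ 0.527 -0.301  0.02 ] max [ 0.544 -0.281  0.039]
side cell2 123 med [ 0.5521 -0.3628  0.0449] circ [ 0.5531 -0.3579] 0.0097 min [ 0.544 -0.367  0.02 ] max [ 0.562 -0.349  0.056]
```

View pics/c1.png

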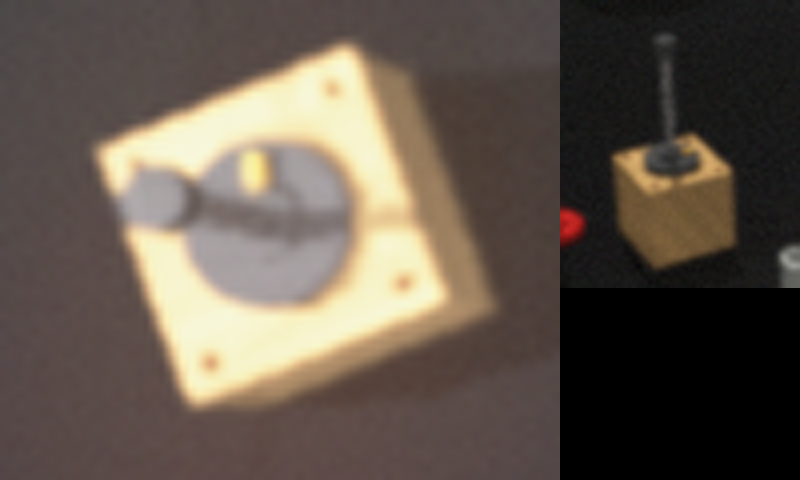

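Both views agree to 2–3 mm: rim at about (0.5895, 0.001, 0.134) and knob at about (0.517, 0.265), top at 0.187. The cells in order are long, short, medium. Next I get the first move's numbers, plus a rough look into the bore so the approach stays gentle.

```bash
cat >> h.py <<'E'
from scipy.spatial.transform import Rotation as R
def to(*pts):
    o=r.get_obs();M=R.from_rotvec(o['orientation']).as_matrix();p=np.array(o['tcp_pos'])
    print('tcp',p.round(4),'F',np.round(o['contact_force'],2),'w',round(float(o['grip_width']),4),'t',o['clock'],'tilt z',M[:,2].round(4))
    for q in pts:
        d=M.T@(np.array(q)-p); n=int(np.ceil(np.linalg.norm(d)/.0410)); print(q,'d',d.round(4),'n',n,'each',(d/max(n,1)).round(4)); p=np.array(q)
E
python3 - <<'E'
from h import *
to((.45,-.40,.26),(.517,.265,.26))
f=grab('top');W=cloud(f);P=W[195:235,250:285].reshape(-1,3)
m=np.hypot(P[:,0]-.588,P[:,1]-.002)<.009
print(np.sort(P[m][:,2]).round(3))
E
```

```text
tcp [ 0.2363 -0.6319  0.2235] F [ 0.86 -0.36 -0.1 ] w 0.0854 t 0.2 tilt z [-5.e-04  1.e-03 -1.e+00]
(0.45, -0.4, 0.26) d [ 0.2814 -0.1424 -0.0364] n 8 each [ 0.0352 -0.0178 -0.0045]
(0.517, 0.265, 0.26) d [ 0.2957 -0.5994  0.0007] n 17 each [ 0.0174 -0.0353  0.    ]
[0.093 0.094 0.094 0.094 0.094 0.095 0.096 0.096 0.096 0.096 0.096 0.096
 0.097 0.097 0.097 0.097 0.098 0.098 0.098 0.098 0.098 0.098 0.098 0.098
 0.098 0.099 0.099 0.099 0.099 0.099 0.099 0.099 0.099 0.099 0.099 0.099
 0.099 0.099 0.099 0.1   0.1   0.102 0.103]
```

Camera prior: the bottom is at z≈0.098, so the bore is roughly 36 mm deep. The gauge will give the actual reading.

Call:
arm_command([
  {"fingers": 0.0, "x": 0.0352, "y": -0.0178, "z": -0.0045},
  {"fingers": 0.0, "x": 0.0352, "y": -0.0178, "z": -0.0045},
  {"fingers": 0.0, "x": 0.0352, "y": -0.0178, "z": -0.0045},
  {"fingers": 0.0, "x": 0.0352, "y": -0.0178, "z": -0.0045},
  {"fingers": 0.0, "x": 0.0352, "y": -0.0178, "z": -0.0045},
  {"fingers": 0.0, "x": 0.0352, "y": -0.0178, "z": -0.0045},
  {"fingers": 0.0, "x": 0.0352, "y": -0.0178, "z": -0.0045},
  {"fingers": 0.0, "x": 0.0352, "y": -0.0178, "z": -0.0045},
  {"fingers": 0.0, "x": 0.0174, "y": -0.0353},
  {"fingers": 0.0, "x": 0.0174, "y": -0.0353},
])

```text
validation failed for argument at $.ro...
```

Call:
arm_command([
  {"x": 0.0174, "y": -0.0353},
  {"x": 0.0174, "y": -0.0353},
  {"x": 0.0174, "y": -0.0353},
  {"x": 0.0174, "y": -0.0353},
  {"x": 0.0174, "y": -0.0353},
  {"x": 0.0174, "y": -0.0353},
  {"x": 0.0174, "y": -0.0353},
  {"x": 0.0174, "y": -0.0353},
  {"x": 0.0174, "y": -0.0353},
  {"x": 0.0174, "y": -0.0353},
])

```text
validation failed for argument at $.ro...
```

```bash
python3 - <<'E'
from h import *
to((.517,.265,.26),(.517,.265,.179)); print(r.get_obs()['joints'].round(2))
E
```

```text
tcp [ 0.2363 -0.632   0.2236] F [-0.24 -0.13 -0.37] w 0.0854 t 0.25 tilt z [-4.e-04  8.e-04 -1.e+00]
(0.517, 0.265, 0.26) d [ 0.5771 -0.7419 -0.0357] n 23 each [ 0.0251 -0.0323 -0.0016]
(0.517, 0.265, 0.179) d [0.     0.0001 0.081 ] n 2 each [0.     0.     0.0405]
[ 1.1   0.48  0.02  1.56 -0.01  1.11 -0.08]
```

Call:
arm_command([
  {"fingers": 0.0, "x": 0.035, "y": -0.018, "z": -0.0045, "ax": 0.0, "ay": 0.0, "az": 0.0},
  {"fingers": 0.0, "x": 0.035, "y": -0.018, "z": -0.0045, "ax": 0.0, "ay": 0.0, "az": 0.0},
  {"fingers": 0.0, "x": 0.035, "y": -0.018, "z": -0.0045, "ax": 0.0, "ay": 0.0, "az": 0.0},
  {"fingers": 0.0, "x": 0.035, "y": -0.018, "z": -0.0045, "ax": 0.0, "ay": 0.0, "az": 0.0},
  {"fingers": 0.0, "x": 0.035, "y": -0.018, "z": -0.0045, "ax": 0.0, "ay": 0.0, "az": 0.0},
  {"fingers": 0.0, "x": 0.035, "y": -0.018, "z": -0.0045, "ax": 0.0, "ay": 0.0, "az": 0.0},
  {"fingers": 0.0, "x": 0.035, "y": -0.018, "z": -0.0045, "ax": 0.0, "ay": 0.0, "az": 0.0},
  {"fingers": 0.0, "x": 0.035, "y": -0.018, "z": -0.0045, "ax": 0.0, "ay": 0.0, "az": 0.0},
])

```text
clock: 0.92
tcp_pos: [0.4492, -0.3977, 0.2604]
orientation: [3.091, 0.559, 0.0]
contact_force: [-0.1, 0.1, 0.0]
grip_width: 0.0427
gripper_force: 0.0
```

Call:
arm_command([
  {"fingers": 0.0, "x": 0.0174, "y": -0.0353, "z": 0.0, "ax": 0.0, "ay": 0.0, "az": 0.0},
  {"fingers": 0.0, "x": 0.0174, "y": -0.0353, "z": 0.0, "ax": 0.0, "ay": 0.0, "az": 0.0},
  {"fingers": 0.0, "x": 0.0174, "y": -0.0353, "z": 0.0, "ax": 0.0, "ay": 0.0, "az": 0.0},
  {"fingers": 0.0, "x": 0.0174, "y": -0.0353, "z": 0.0, "ax": 0.0, "ay": 0.0, "az": 0.0},
  {"fingers": 0.0, "x": 0.0174, "y": -0.0353, "z": 0.0, "ax": 0.0, "ay": 0.0, "az": 0.0},
  {"fingers": 0.0, "x": 0.0174, "y": -0.0353, "z": 0.0, "ax": 0.0, "ay": 0.0, "az": 0.0},
  {"fingers": 0.0, "x": 0.0174, "y": -0.0353, "z": 0.0, "ax": 0.0, "ay": 0.0, "az": 0.0},
  {"fingers": 0.0, "x": 0.0174, "y": -0.0353, "z": 0.0, "ax": 0.0, "ay": 0.0, "az": 0.0},
  {"fingers": 0.0, "x": 0.0174, "y": -0.0353, "z": 0.0, "ax": 0.0, "ay": 0.0, "az": 0.0},
  {"fingers": 0.0, "x": 0.0174, "y": -0.0353, "z": 0.0, "ax": 0.0, "ay": 0.0, "az": 0.0},
])

```text
clock: 1.75
tcp_pos: [0.4874, -0.006, 0.2604]
orientation: [3.091, 0.559, 0.001]
contact_force: [1.0, -0.3, 0.4]
grip_width: 0.0428
gripper_force: 0.0
```

Call:
arm_command([
  {"fingers": 0.0, "x": 0.0174, "y": -0.0353, "z": 0.0, "ax": 0.0, "ay": 0.0, "az": 0.0},
  {"fingers": 0.0, "x": 0.0174, "y": -0.0353, "z": 0.0, "ax": 0.0, "ay": 0.0, "az": 0.0},
  {"fingers": 0.0, "x": 0.0174, "y": -0.0353, "z": 0.0, "ax": 0.0, "ay": 0.0, "az": 0.0},
  {"fingers": 0.0, "x": 0.0174, "y": -0.0353, "z": 0.0, "ax": 0.0, "ay": 0.0, "az": 0.0},
  {"fingers": 0.0, "x": 0.0174, "y": -0.0353, "z": 0.0, "ax": 0.0, "ay": 0.0, "az": 0.0},
  {"fingers": 0.0, "x": 0.0174, "y": -0.0353, "z": 0.0, "ax": 0.0, "ay": 0.0, "az": 0.0},
  {"fingers": 0.0, "x": 0.0, "y": 0.0, "z": 0.0, "ax": 0.0, "ay": 0.0, "az": 0.0},
])

```text
clock: 2.33
tcp_pos: [0.5097, 0.2367, 0.2605]
orientation: [-3.083, -0.574, -0.002]
contact_force: [-0.2, -0.3, 0.7]
grip_width: 0.0424
gripper_force: 0.0
```

```bash
python3 - <<'E'
from h import *
to((.517,.265,.26),(.517,.265,.181)); print(r.get_obs()['joints'].round(2))
E
```

```text
tcp [0.5097 0.2367 0.2605] F [-0.19 -0.31  0.67] w 0.0424 t 2.3333 tilt z [ 1.0e-04  5.9e-03 -1.0e+00]
(0.517, 0.265, 0.26) d [ 0.017  -0.0238  0.0007] n 1 each [ 0.017  -0.0238  0.0007]
(0.517, 0.265, 0.181) d [-0.0002  0.0004  0.079 ] n 2 each [-0.0001  0.0002  0.0395]
[-0.14  0.3  -0.49  1.76  0.15  1.12 -1.88]
```

Call:
arm_command([
  {"fingers": 0.0, "x": 0.0085, "y": -0.012, "z": 0.0, "ax": 0.0, "ay": 0.0, "az": 0.0},
  {"fingers": 0.0, "x": 0.0085, "y": -0.012, "z": 0.0, "ax": 0.0, "ay": 0.0, "az": 0.0},
  {"fingers": 0.0, "x": 0.0, "y": 0.0, "z": 0.0, "ax": 0.0, "ay": 0.0, "az": 0.0},
  {"fingers": 0.0, "x": 0.0, "y": 0.0, "z": 0.0, "ax": 0.0, "ay": 0.0, "az": 0.0},
])

```text
clock: 2.67
tcp_pos: [0.519, 0.2559, 0.2599]
orientation: [-3.091, -0.559, 0.0]
contact_force: [0.5, 1.1, -0.5]
grip_width: 0.0426
gripper_force: 0.0
```

```bash
python3 - <<'E'
from h import *
to((.517,.265,.26),(.517,.265,.181))
E
```

```text
tcp [0.519  0.2559 0.2599] F [ 0.52  1.07 -0.48] w 0.0426 t 2.6667 tilt z [-2.e-04 -0.e+00 -1.e+00]
(0.517, 0.265, 0.26) d [ 0.0013 -0.0093 -0.0001] n 1 each [ 0.0013 -0.0093 -0.0001]
(0.517, 0.265, 0.181) d [0.    0.    0.079] n 2 each [0.     0.     0.0395]
```

Call:
arm_command([
  {"fingers": 0.0, "x": 0.0013, "y": -0.0093, "z": 0.0, "ax": 0.0, "ay": 0.0, "az": 0.0},
  {"fingers": 0.0, "x": 0.0, "y": 0.0, "z": 0.03, "ax": 0.0, "ay": 0.0, "az": 0.0},
  {"fingers": 0.0, "x": 0.0, "y": 0.0, "z": 0.029, "ax": 0.0, "ay": 0.0, "az": 0.0},
  {"fingers": 0.0, "x": 0.0, "y": 0.0, "z": 0.02, "ax": 0.0, "ay": 0.0, "az": 0.0},
  {"fingers": 0.0, "x": 0.0, "y": 0.0, "z": 0.0, "ax": 0.0, "ay": 0.0, "az": 0.0},
  {"fingers": 0.0, "x": 0.0, "y": 0.0, "z": 0.0, "ax": 0.0, "ay": 0.0, "az": 0.0},
])

```text
clock: 3.17
tcp_pos: [0.5163, 0.2641, 0.1807]
orientation: [3.091, 0.558, -0.003]
contact_force: [0.1, -0.2, 0.1]
grip_width: 0.0429
gripper_force: 0.0
```

Call:
arm_command([
  {"fingers": -1, "x": 0.0, "y": 0.0, "z": 0.0, "ax": 0.0, "ay": 0.0, "az": 0.0},
  {"fingers": -1, "x": 0.0, "y": 0.0, "z": 0.0, "ax": 0.0, "ay": 0.0, "az": 0.0},
  {"fingers": -1, "x": 0.0, "y": 0.0, "z": 0.0, "ax": 0.0, "ay": 0.0, "az": 0.0},
  {"fingers": -1, "x": 0.0, "y": 0.0, "z": 0.0, "ax": 0.0, "ay": 0.0, "az": 0.0},
  {"fingers": -1, "x": 0.0, "y": 0.0, "z": 0.0, "ax": 0.0, "ay": 0.0, "az": 0.0},
  {"fingers": -1, "x": 0.0, "y": 0.0, "z": 0.0, "ax": 0.0, "ay": 0.0, "az": 0.0},
], grip_force=40)

```text
clock: 3.67
tcp_pos: [0.5169, 0.2649, 0.1815]
orientation: [-3.091, -0.559, -0.001]
contact_force: [-0.5, -0.3, 0.1]
grip_width: -0.0002
gripper_force: 0.0
```

```bash
python3 - <<'E'
from h import *
to((.517,.265,.26))
f=grab('side');W=cloud(f)
im=cv2.resize(f['frame'][100:230,190:320],None,fx=4,fy=4,interpolation=cv2.INTER_CUBIC);cv2.imwrite('pics/g1.png',im[:,:,::-1])
E
```

```text
tcp [0.5169 0.2649 0.1815] F [-0.53 -0.33  0.07] w -0.0002 t 3.6667 tilt z [ 6.e-04  2.e-04 -1.e+00]
(0.517, 0.265, 0.26) d [ 0.0002 -0.0001 -0.0785] n 2 each [ 0.0001 -0.     -0.0392]
```

View pics/g1.png

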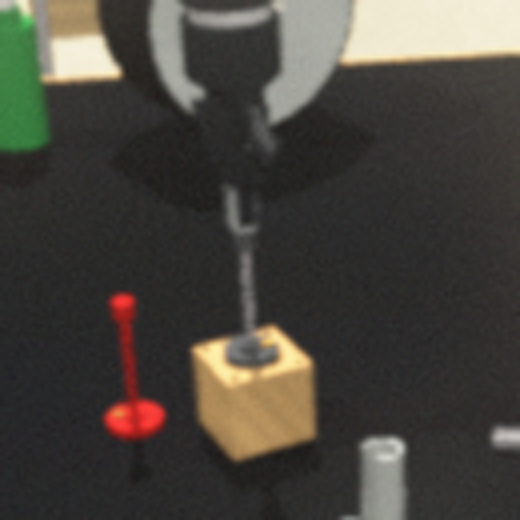

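The fingers shut on nothing (width 0). The finger end shows at about crop (240,230), right where the knob is, so I check the depth there.

```bash
python3 - <<'E'
from h import *
for n,b in(('side',(140,170,235,265)),('top',(228,268,110,165))):
    f=grab(n);W=cloud(f);v0,v1,u0,u1=b
    P=W[v0:v1,u0:u1].reshape(-1,3)
    for z in np.arange(.14,.25,.008):
        m=(P[:,2]>=z)&(P[:,2]<z+.008)
        if m.sum()>2: print(n,round(z,3),m.sum(),P[m].min(0).round(3)[:2],P[m].max(0).round(3)[:2],np.median(P[m],0).round(3))
f=grab('top')
im=cv2.resize(f['frame'][210:290,90:190],None,fx=6,fy=6,interpolation=cv2.INTER_CUBIC);cv2.imwrite('pics/g2.png',im[:,:,::-1])
E
```

```text
side 0.148 6 [0.517 0.261] [0.521 0.269] [0.52  0.265 0.152]
side 0.156 3 [0.517 0.262] [0.521 0.264] [0.518 0.263 0.161]
side 0.164 4 [0.515 0.262] [0.521 0.267] [0.519 0.264 0.167]
side 0.172 9 [0.512 0.257] [0.525 0.264] [0.518 0.259 0.176]
side 0.18 15 [0.512 0.257] [0.525 0.266] [0.519 0.261 0.184]
side 0.188 8 [0.507 0.256] [0.529 0.269] [0.517 0.259 0.192]
side 0.196 18 [0.507 0.248] [0.529 0.267] [0.517 0.254 0.2  ]
side 0.204 18 [0.507 0.249] [0.53  0.263] [0.519 0.254 0.208]
side 0.212 22 [0.508 0.247] [0.531 0.265] [0.517 0.253 0.217]
side 0.22 15 [0.508 0.245] [0.53  0.262] [0.52  0.253 0.224]
side 0.228 11 [0.503 0.234] [0.524 0.272] [0.511 0.253 0.233]
side 0.236 33 [0.498 0.227] [0.542 0.282] [0.517 0.241 0.241]
side 0.244 21 [0.504 0.224] [0.542 0.266] [0.518 0.235 0.247]
top 0.14 4 [0.512 0.263] [0.517 0.265] [0.514 0.264 0.145]
top 0.188 4 [0.504 0.255] [0.509 0.263] [0.507 0.257 0.194]
top 0.196 9 [0.503 0.25 ] [0.513 0.265] [0.507 0.256 0.201]
top 0.204 8 [0.503 0.25 ] [0.512 0.265] [0.507 0.256 0.208]
top 0.212 4 [0.504 0.25 ] [0.514 0.262] [0.509 0.254 0.215]
top 0.228 4 [0.51  0.234] [0.514 0.248] [0.514 0.246 0.235]
top 0.236 15 [0.508 0.229] [0.525 0.248] [0.514 0.241 0.241]
top 0.244 30 [0.508 0.221] [0.523 0.248] [0.516 0.237 0.247]
```

View pics/g2.png

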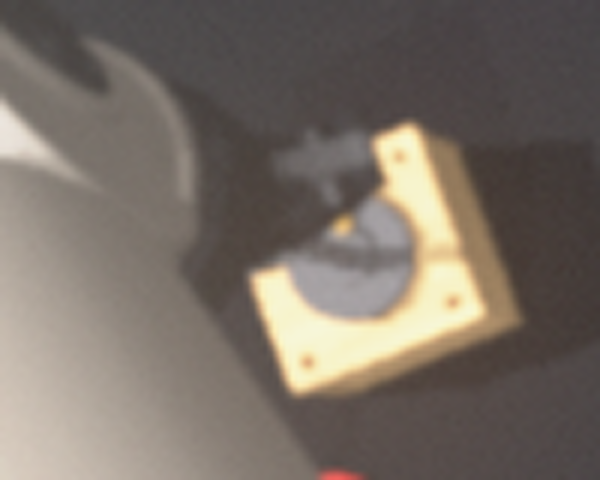

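The closed fingers (22 mm wide in the data) end at z≈0.188, just above the knob (18 mm, visible from 0.172 to 0.187). So the real tips stand about 25 mm higher than the stated offset suggests. I'll open, go down 24 mm and try again.

Call:
arm_command([
  {"fingers": 0.0, "x": 0.0, "y": 0.0, "z": -0.01, "ax": 0.0, "ay": 0.0, "az": 0.0},
  {"fingers": 0.0, "x": 0.0, "y": 0.0, "z": 0.0, "ax": 0.0, "ay": 0.0, "az": 0.0},
  {"fingers": 0.0, "x": 0.0, "y": 0.0, "z": 0.0, "ax": 0.0, "ay": 0.0, "az": 0.0},
  {"fingers": 0.0, "x": 0.0, "y": 0.0, "z": 0.0, "ax": 0.0, "ay": 0.0, "az": 0.0},
  {"fingers": 0.0, "x": 0.0, "y": 0.0, "z": 0.015, "ax": 0.0, "ay": 0.0, "az": 0.0},
  {"fingers": 0.0, "x": 0.0, "y": 0.0, "z": 0.01, "ax": 0.0, "ay": 0.0, "az": 0.0},
  {"fingers": 0.0, "x": 0.0, "y": 0.0, "z": 0.009, "ax": 0.0, "ay": 0.0, "az": 0.0},
  {"fingers": 0.0, "x": 0.0, "y": 0.0, "z": 0.0, "ax": 0.0, "ay": 0.0, "az": 0.0},
  {"fingers": 0.0, "x": 0.0, "y": 0.0, "z": 0.0, "ax": 0.0, "ay": 0.0, "az": 0.0},
])

```text
clock: 4.62
tcp_pos: [0.5163, 0.2645, 0.1564]
orientation: [3.091, 0.559, -0.003]
contact_force: [0.7, -0.4, -0.4]
grip_width: 0.0425
gripper_force: 0.0
```

```bash
python3 - <<'E'
from h import *
to((.517,.265,.26))
f=grab('side');W=cloud(f)
P=W[90:200,215:300].reshape(-1,3)
for z in np.arange(.12,.24,.008):
    m=(P[:,2]>=z)&(P[:,2]<z+.008)&(P[:,1]<.34)
    if m.sum()>2: print(round(z,3),m.sum(),P[m].min(0).round(3)[:2],P[m].max(0).round(3)[:2])
im=cv2.resize(f['frame'][100:230,190:320],None,fx=4,fy=4,interpolation=cv2.INTER_CUBIC);cv2.imwrite('pics/g3.png',im[:,:,::-1])
E
```

```text
tcp [0.5163 0.2645 0.1564] F [ 0.69 -0.39 -0.45] w 0.0425 t 4.6167 tilt z [-1.5e-03 -8.0e-04 -1.0e+00]
(0.517, 0.265, 0.26) d [ 0.0007 -0.0002 -0.1036] n 3 each [ 0.0002 -0.0001 -0.0345]
0.12 11 [0.414 0.261] [0.522 0.299]
0.128 6 [0.516 0.263] [0.523 0.269]
0.136 7 [0.516 0.262] [0.523 0.267]
0.144 5 [0.517 0.261] [0.52  0.265]
0.16 7 [0.51  0.234] [0.536 0.284]
0.168 23 [0.5   0.232] [0.536 0.285]
0.176 27 [0.5   0.227] [0.536 0.287]
0.184 34 [0.498 0.227] [0.536 0.292]
0.192 32 [0.498 0.226] [0.537 0.29 ]
0.2 25 [0.499 0.228] [0.537 0.294]
0.208 31 [0.488 0.21 ] [0.545 0.316]
0.216 45 [0.488 0.208] [0.546 0.309]
0.224 31 [0.489 0.207] [0.549 0.308]
0.232 52 [0.486 0.203] [0.549 0.315]
```

View pics/g3.png

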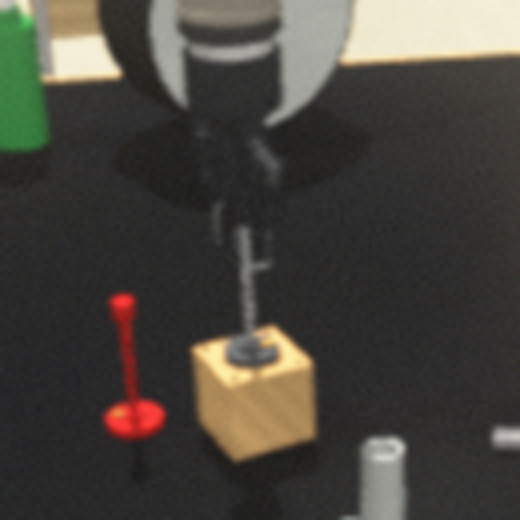

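The fingers now straddle the knob, tips at z≈0.162, i.e. 6 mm above the reported TCP. That offset goes into everything that follows. Closing.

Call:
arm_command([
  {"fingers": -1, "x": 0.0, "y": 0.0, "z": 0.0, "ax": 0.0, "ay": 0.0, "az": 0.0},
  {"fingers": -1, "x": 0.0, "y": 0.0, "z": 0.0, "ax": 0.0, "ay": 0.0, "az": 0.0},
  {"fingers": -1, "x": 0.0, "y": 0.0, "z": 0.0, "ax": 0.0, "ay": 0.0, "az": 0.0},
  {"fingers": -1, "x": 0.0, "y": 0.0, "z": 0.0, "ax": 0.0, "ay": 0.0, "az": 0.0},
  {"fingers": -1, "x": 0.0, "y": 0.0, "z": 0.0, "ax": 0.0, "ay": 0.0, "az": 0.0},
], grip_force=40)

```text
clock: 5.08
tcp_pos: [0.517, 0.2652, 0.1577]
orientation: [-3.091, -0.559, -0.002]
contact_force: [0.5, 1.8, 2.4]
grip_width: 0.0165
gripper_force: 39.1
```

Call:
arm_command([
  {"fingers": -1, "x": 0.0, "y": 0.0, "z": -0.01, "ax": 0.0, "ay": 0.0, "az": 0.0},
  {"fingers": -1, "x": 0.0, "y": 0.0, "z": -0.02, "ax": 0.0, "ay": 0.0, "az": 0.0},
  {"fingers": -1, "x": 0.0, "y": 0.0, "z": -0.025, "ax": 0.0, "ay": 0.0, "az": 0.0},
  {"fingers": -1, "x": 0.0, "y": 0.0, "z": -0.025, "ax": 0.0, "ay": 0.0, "az": 0.0},
  {"fingers": -1, "x": 0.0, "y": 0.0, "z": -0.015, "ax": 0.0, "ay": 0.0, "az": 0.0},
  {"fingers": -1, "x": 0.0, "y": 0.0, "z": 0.0, "ax": 0.0, "ay": 0.0, "az": 0.0},
  {"fingers": -1, "x": -0.0012, "y": 0.0136, "z": 0.0, "ax": 0.0, "ay": 0.0, "az": 0.0},
  {"fingers": -1, "x": -0.0024, "y": 0.0272, "z": 0.0, "ax": 0.0, "ay": 0.0, "az": 0.0},
  {"fingers": -1, "x": -0.0024, "y": 0.0272, "z": 0.0, "ax": 0.0, "ay": 0.0, "az": 0.0},
  {"fingers": -1, "x": -0.0024, "y": 0.0272, "z": 0.0, "ax": 0.0, "ay": 0.0, "az": 0.0},
])

```text
clock: 5.92
tcp_pos: [0.5416, 0.1713, 0.2511]
orientation: [3.091, 0.56, -0.003]
contact_force: [0.9, -0.1, -1.2]
grip_width: 0.0165
gripper_force: 39.1
```

Call:
arm_command([
  {"fingers": -1, "x": -0.0024, "y": 0.0272, "z": 0.0, "ax": 0.0, "ay": 0.0, "az": 0.0},
  {"fingers": -1, "x": -0.0024, "y": 0.0272, "z": 0.0, "ax": 0.0, "ay": 0.0, "az": 0.0},
  {"fingers": -1, "x": -0.0024, "y": 0.0272, "z": 0.0, "ax": 0.0, "ay": 0.0, "az": 0.0},
  {"fingers": -1, "x": -0.0024, "y": 0.0272, "z": 0.0, "ax": 0.0, "ay": 0.0, "az": 0.0},
  {"fingers": -1, "x": -0.0024, "y": 0.0272, "z": 0.0, "ax": 0.0, "ay": 0.0, "az": 0.0},
  {"fingers": -1, "x": -0.0024, "y": 0.0272, "z": 0.0, "ax": 0.0, "ay": 0.0, "az": 0.0},
  {"fingers": -1, "x": -0.0012, "y": 0.0136, "z": 0.0, "ax": 0.0, "ay": 0.0, "az": 0.0},
  {"fingers": -1, "x": 0.0, "y": 0.0, "z": 0.0, "ax": 0.0, "ay": 0.0, "az": 0.0},
  {"fingers": -1, "x": 0.0, "y": 0.0, "z": 0.0, "ax": 0.0, "ay": 0.0, "az": 0.0},
])

```text
clock: 6.67
tcp_pos: [0.589, 0.0015, 0.2513]
orientation: [-3.091, -0.557, 0.002]
contact_force: [-0.5, 0.1, -1.8]
grip_width: 0.0163
gripper_force: 39.1
```

```bash
python3 - <<'E'
from h import *
to((.5893,.0012,.2527))
fs={n:grab(n) for n in('top','side')}
for n,f in fs.items():
    W=cloud(f)
    m=(np.hypot(W[...,0]-.589,W[...,1]-.001)<.045)&(W[...,2]>.12)&(W[...,2]<.19)
    P=W[m]
    for a,b in((.125,.142),(.145,.160),(.160,.1695),(.1695,.176),(.176,.188)):
        q=P[(P[:,2]>a)&(P[:,2]<b)]
        if len(q)>3: print(n,a,len(q),q.min(0).round(4),q.max(0).round(4),np.median(q,0).round(4))
a=cv2.resize(fs['top']['frame'][175:240,225:305],(480,390),interpolation=cv2.INTER_CUBIC)
b=cv2.resize(fs['side']['frame'][130:260,250:330],(320,520),interpolation=cv2.INTER_CUBIC)
im=np.zeros((520,800,3),np.uint8);im[:390,:480]=a;im[:,480:]=b
cv2.imwrite('pics/p1.png',im[:,:,::-1])
E
```

```text
tcp [0.589  0.0015 0.2513] F [-0.47  0.08 -1.82] w 0.0163 t 6.6667 tilt z [-1.5e-03  5.0e-04 -1.0e+00]
(0.5893, 0.0012, 0.2527) d [ 0.0002  0.0004 -0.0014] n 1 each [ 0.0002  0.0004 -0.0014]
side 0.125 68 [ 0.5789 -0.0143  0.1254] [0.6055 0.0145 0.1354] [ 0.5922 -0.0052  0.1302]
side 0.16 17 [ 0.5693 -0.0193  0.1659] [ 0.6128 -0.0027  0.1693] [ 0.5893 -0.0156  0.1671]
side 0.1695 111 [ 0.5675 -0.0211  0.1695] [0.6137 0.0248 0.176 ] [ 0.5867 -0.0045  0.174 ]
side 0.176 38 [ 0.5749 -0.013   0.1761] [0.6092 0.0213 0.1878] [0.5914 0.002  0.1787]
```

View pics/p1.png

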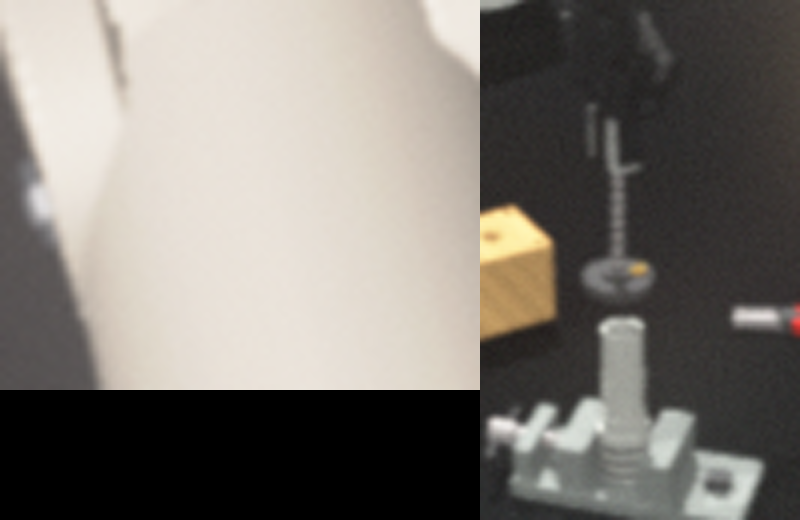

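The side view shows the head (centre 0.5906, 0.0019) nearly over the rim (0.592, 0.000). A small correction, then I lower it.

Call:
arm_command([
  {"fingers": -1, "x": 0.0005, "y": 0.0015, "z": 0.004, "ax": 0.0, "ay": 0.0, "az": 0.0},
  {"fingers": -1, "x": 0.0, "y": 0.0, "z": 0.01, "ax": 0.0, "ay": 0.0, "az": 0.0},
  {"fingers": -1, "x": 0.0, "y": 0.0, "z": 0.01, "ax": 0.0, "ay": 0.0, "az": 0.0},
  {"fingers": -1, "x": 0.0, "y": 0.0, "z": 0.003, "ax": 0.0, "ay": 0.0, "az": 0.0},
  {"fingers": -1, "x": 0.0, "y": 0.0, "z": 0.0015, "ax": 0.0, "ay": 0.0, "az": 0.0},
  {"fingers": -1, "x": 0.0, "y": 0.0, "z": 0.0015, "ax": 0.0, "ay": 0.0, "az": 0.0},
  {"fingers": -1, "x": 0.0, "y": 0.0, "z": 0.0015, "ax": 0.0, "ay": 0.0, "az": 0.0},
  {"fingers": -1, "x": 0.0, "y": 0.0, "z": 0.0015, "ax": 0.0, "ay": 0.0, "az": 0.0},
  {"fingers": -1, "x": 0.0, "y": 0.0, "z": 0.0015, "ax": 0.0, "ay": 0.0, "az": 0.0},
  {"fingers": -1, "x": 0.0, "y": 0.0, "z": 0.0015, "ax": 0.0, "ay": 0.0, "az": 0.0},
])

```text
clock: 7.6
tcp_pos: [0.5912, 0.0006, 0.217]
orientation: [3.091, 0.559, 0.003]
contact_force: [-0.7, -0.2, 4.1]
grip_width: 0.0166
gripper_force: 39.5
```

```bash
cat > m.py <<'E'
from h import *
to()
f=grab('side');W=cloud(f)
m=(np.hypot(W[...,0]-.590,W[...,1]-.001)<.04)&(W[...,2]>.12)&(W[...,2]<.19);P=W[m]
for a,b in((.122,.133),(.1375,.144),(.144,.152)):
    q=P[(P[:,2]>a)&(P[:,2]<b)]
    if len(q)>3: print(a,len(q),q.min(0).round(4),q.max(0).round(4),np.median(q,0).round(4))
E
python3 m.py
```

```text
tcp [0.5912 0.0006 0.217 ] F [-0.74 -0.19  4.07] w 0.0166 t 7.6 tilt z [ 2.e-03  2.e-04 -1.e+00]
0.122 20 [ 0.5789 -0.0166  0.1225] [ 0.6042 -0.0008  0.1323] [ 0.5907 -0.0102  0.1244]
0.1375 114 [ 0.5688 -0.0249  0.1376] [0.6167 0.0269 0.1439] [ 0.5902 -0.006   0.1422]
0.144 35 [ 0.5716 -0.0144  0.144 ] [0.6115 0.0088 0.1513] [ 5.942e-01 -4.000e-04  1.461e-01]
```

The head is on the rim, centred to ~1.5 mm, and the rod slides at about 4 N. I expect bottom near TCP z≈0.188, so I push 18 mm first.

Call:
arm_command([
  {"fingers": -1, "x": 0.0, "y": 0.0, "z": 0.003, "ax": 0.0, "ay": 0.0, "az": 0.0},
  {"fingers": -1, "x": 0.0, "y": 0.0, "z": 0.003, "ax": 0.0, "ay": 0.0, "az": 0.0},
  {"fingers": -1, "x": 0.0, "y": 0.0, "z": 0.003, "ax": 0.0, "ay": 0.0, "az": 0.0},
  {"fingers": -1, "x": 0.0, "y": 0.0, "z": 0.003, "ax": 0.0, "ay": 0.0, "az": 0.0},
  {"fingers": -1, "x": 0.0, "y": 0.0, "z": 0.003, "ax": 0.0, "ay": 0.0, "az": 0.0},
  {"fingers": -1, "x": 0.0, "y": 0.0, "z": 0.002, "ax": 0.0, "ay": 0.0, "az": 0.0},
  {"fingers": -1, "x": 0.0, "y": 0.0, "z": 0.001, "ax": 0.0, "ay": 0.0, "az": 0.0},
  {"fingers": -1, "x": 0.0, "y": 0.0, "z": 0.0, "ax": 0.0, "ay": 0.0, "az": 0.0},
])

```text
clock: 8.32
tcp_pos: [0.5902, 0.0004, 0.1976]
orientation: [-3.091, -0.559, 0.001]
contact_force: [0.2, 0.1, 1.1]
grip_width: 0.0165
gripper_force: 39.3
```

Call:
arm_command([
  {"fingers": -1, "x": 0.0, "y": 0.0, "z": 0.0005, "ax": 0.0, "ay": 0.0, "az": 0.0},
  {"fingers": -1, "x": 0.0, "y": 0.0, "z": 0.0005, "ax": 0.0, "ay": 0.0, "az": 0.0},
  {"fingers": -1, "x": 0.0, "y": 0.0, "z": 0.0005, "ax": 0.0, "ay": 0.0, "az": 0.0},
  {"fingers": -1, "x": 0.0, "y": 0.0, "z": 0.0005, "ax": 0.0, "ay": 0.0, "az": 0.0},
])

```text
clock: 8.65
tcp_pos: [0.5906, 0.0005, 0.1962]
orientation: [-3.091, -0.559, -0.0]
contact_force: [-0.7, 0.9, 4.0]
grip_width: 0.0165
gripper_force: 39.6
```

Call:
arm_command([
  {"fingers": -1, "x": 0.0, "y": 0.0, "z": 0.0005, "ax": 0.0, "ay": 0.0, "az": 0.0},
  {"fingers": -1, "x": 0.0, "y": 0.0, "z": 0.0005, "ax": 0.0, "ay": 0.0, "az": 0.0},
  {"fingers": -1, "x": 0.0, "y": 0.0, "z": 0.0005, "ax": 0.0, "ay": 0.0, "az": 0.0},
  {"fingers": -1, "x": 0.0, "y": 0.0, "z": 0.0005, "ax": 0.0, "ay": 0.0, "az": 0.0},
])

```text
clock: 8.98
tcp_pos: [0.5905, 0.0004, 0.1941]
orientation: [-3.091, -0.559, -0.0]
contact_force: [-0.1, 1.3, 2.8]
grip_width: 0.0168
gripper_force: 39.6
```

Call:
arm_command([
  {"fingers": -1, "x": 0.0, "y": 0.0, "z": 0.0005, "ax": 0.0, "ay": 0.0, "az": 0.0},
  {"fingers": -1, "x": 0.0, "y": 0.0, "z": 0.0005, "ax": 0.0, "ay": 0.0, "az": 0.0},
  {"fingers": -1, "x": 0.0, "y": 0.0, "z": 0.0005, "ax": 0.0, "ay": 0.0, "az": 0.0},
  {"fingers": -1, "x": 0.0, "y": 0.0, "z": 0.0005, "ax": 0.0, "ay": 0.0, "az": 0.0},
])

```text
clock: 9.32
tcp_pos: [0.5905, 0.0004, 0.1921]
orientation: [-3.091, -0.559, -0.0]
contact_force: [-0.4, 0.5, 2.6]
grip_width: 0.0164
gripper_force: 39.6
```

Call:
arm_command([
  {"fingers": -1, "x": 0.0, "y": 0.0, "z": 0.0005, "ax": 0.0, "ay": 0.0, "az": 0.0},
  {"fingers": -1, "x": 0.0, "y": 0.0, "z": 0.0005, "ax": 0.0, "ay": 0.0, "az": 0.0},
  {"fingers": -1, "x": 0.0, "y": 0.0, "z": 0.0005, "ax": 0.0, "ay": 0.0, "az": 0.0},
  {"fingers": -1, "x": 0.0, "y": 0.0, "z": 0.0005, "ax": 0.0, "ay": 0.0, "az": 0.0},
])

```text
clock: 9.65
tcp_pos: [0.5905, 0.0004, 0.1901]
orientation: [-3.091, -0.559, 0.0]
contact_force: [-0.3, 2.1, 2.9]
grip_width: 0.0163
gripper_force: 39.6
```

Call:
arm_command([
  {"fingers": -1, "x": 0.0, "y": 0.0, "z": 0.0005, "ax": 0.0, "ay": 0.0, "az": 0.0},
  {"fingers": -1, "x": 0.0, "y": 0.0, "z": 0.0005, "ax": 0.0, "ay": 0.0, "az": 0.0},
  {"fingers": -1, "x": 0.0, "y": 0.0, "z": 0.0005, "ax": 0.0, "ay": 0.0, "az": 0.0},
  {"fingers": -1, "x": 0.0, "y": 0.0, "z": 0.0005, "ax": 0.0, "ay": 0.0, "az": 0.0},
])

```text
clock: 9.98
tcp_pos: [0.5905, 0.0004, 0.188]
orientation: [-3.091, -0.559, -0.0]
contact_force: [0.6, 1.5, 3.5]
grip_width: 0.0165
gripper_force: 39.6
```

Call:
arm_command([
  {"fingers": -1, "x": 0.0, "y": 0.0, "z": 0.0005, "ax": 0.0, "ay": 0.0, "az": 0.0},
  {"fingers": -1, "x": 0.0, "y": 0.0, "z": 0.0005, "ax": 0.0, "ay": 0.0, "az": 0.0},
  {"fingers": -1, "x": 0.0, "y": 0.0, "z": 0.0005, "ax": 0.0, "ay": 0.0, "az": 0.0},
  {"fingers": -1, "x": 0.0, "y": 0.0, "z": 0.0005, "ax": 0.0, "ay": 0.0, "az": 0.0},
])

```text
clock: 10.32
tcp_pos: [0.5904, 0.0004, 0.1861]
orientation: [-3.091, -0.559, 0.0]
contact_force: [-0.6, 1.7, 3.3]
grip_width: 0.0164
gripper_force: 39.6
```

Call:
arm_command([
  {"fingers": -1, "x": 0.0, "y": 0.0, "z": 0.0005, "ax": 0.0, "ay": 0.0, "az": 0.0},
  {"fingers": -1, "x": 0.0, "y": 0.0, "z": 0.0005, "ax": 0.0, "ay": 0.0, "az": 0.0},
  {"fingers": -1, "x": 0.0, "y": 0.0, "z": 0.0005, "ax": 0.0, "ay": 0.0, "az": 0.0},
  {"fingers": -1, "x": 0.0, "y": 0.0, "z": 0.0005, "ax": 0.0, "ay": 0.0, "az": 0.0},
])

```text
clock: 10.65
tcp_pos: [0.5905, 0.0005, 0.1841]
orientation: [-3.091, -0.559, 0.0]
contact_force: [0.3, 2.2, 3.4]
grip_width: 0.0165
gripper_force: 39.6
```

Call:
arm_command([
  {"fingers": -1, "x": 0.0, "y": 0.0, "z": 0.0005, "ax": 0.0, "ay": 0.0, "az": 0.0},
  {"fingers": -1, "x": 0.0, "y": 0.0, "z": 0.0005, "ax": 0.0, "ay": 0.0, "az": 0.0},
  {"fingers": -1, "x": 0.0, "y": 0.0, "z": 0.0005, "ax": 0.0, "ay": 0.0, "az": 0.0},
  {"fingers": -1, "x": 0.0, "y": 0.0, "z": 0.0005, "ax": 0.0, "ay": 0.0, "az": 0.0},
])

```text
clock: 10.98
tcp_pos: [0.5905, 0.0004, 0.1821]
orientation: [-3.091, -0.559, -0.0]
contact_force: [0.3, 4.0, 3.5]
grip_width: 0.0165
gripper_force: 39.6
```

```bash
python3 m.py; python3 - <<'E'
from h import *
f=grab('side')
cv2.imwrite('pics/q1.png',cv2.resize(f['frame'][130:250,240:340],(500,600),interpolation=cv2.INTER_CUBIC)[:,:,::-1])
E
```

```text
tcp [5.905e-01 4.000e-04 1.821e-01] F [0.31 4.03 3.54] w 0.0165 t 10.9833 tilt z [ 0.  0. -1.]
0.122 20 [ 0.5792 -0.017   0.122 ] [ 0.6039 -0.0043  0.1318] [ 0.592  -0.0105  0.1241]
0.1375 114 [ 0.5691 -0.0234  0.1376] [0.6164 0.0255 0.144 ] [ 0.5889 -0.0066  0.1419]
0.144 33 [ 0.5715 -0.0086  0.144 ] [0.6109 0.008  0.151 ] [5.938e-01 1.000e-04 1.461e-01]
```

View pics/q1.png

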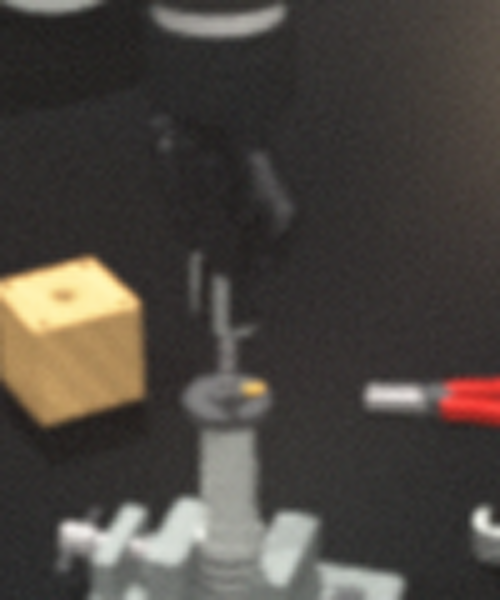

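The rod slides properly and the head sits flat at z≈0.142 (top face). Bottom not reached yet, so I continue.

Call:
arm_command([
  {"fingers": -1, "x": 0.0, "y": 0.0, "z": 0.0005, "ax": 0.0, "ay": 0.0, "az": 0.0},
  {"fingers": -1, "x": 0.0, "y": 0.0, "z": 0.0005, "ax": 0.0, "ay": 0.0, "az": 0.0},
  {"fingers": -1, "x": 0.0, "y": 0.0, "z": 0.0005, "ax": 0.0, "ay": 0.0, "az": 0.0},
  {"fingers": -1, "x": 0.0, "y": 0.0, "z": 0.0005, "ax": 0.0, "ay": 0.0, "az": 0.0},
])

```text
clock: 11.42
tcp_pos: [0.591, 0.0005, 0.1809]
orientation: [3.091, 0.559, 0.002]
contact_force: [-1.6, 0.7, 10.1]
grip_width: 0.0163
gripper_force: 40.2
```

Contact. Hold and read.

Call:
arm_command([
  {"fingers": -1, "x": 0.0, "y": 0.0, "z": 0.0, "ax": 0.0, "ay": 0.0, "az": 0.0},
  {"fingers": -1, "x": 0.0, "y": 0.0, "z": 0.0, "ax": 0.0, "ay": 0.0, "az": 0.0},
  {"fingers": -1, "x": 0.0, "y": 0.0, "z": 0.0, "ax": 0.0, "ay": 0.0, "az": 0.0},
  {"fingers": -1, "x": 0.0, "y": 0.0, "z": 0.0, "ax": 0.0, "ay": 0.0, "az": 0.0},
])

```text
clock: 11.75
tcp_pos: [0.591, 0.0004, 0.181]
orientation: [3.091, 0.559, 0.002]
contact_force: [-1.0, 1.3, 7.4]
grip_width: 0.0162
gripper_force: 40.0
```

```bash
python3 m.py; python3 - <<'E'
from h import *
o=r.get_obs();z0=.1577;z=o['tcp_pos'][2]
# start: face on stand .072, knob centre = TCP+k ; k from knob top measured .187 -> centre .179
for kc in(.178,.179,.180): print('k height above face',(kc-z0)+z-.134,'depth',.112-((kc-z0)+z-.134))
E
```

```text
tcp [5.91e-01 4.00e-04 1.81e-01] F [-1.02  1.34  7.36] w 0.0162 t 11.75 tilt z [ 0.0014 -0.     -1.    ]
0.122 20 [ 0.579  -0.0138  0.122 ] [ 0.6042 -0.0028  0.1292] [ 0.5907 -0.0104  0.1245]
0.1375 115 [ 0.5692 -0.0229  0.1376] [0.6168 0.0273 0.144 ] [ 0.5906 -0.0063  0.1421]
0.144 34 [ 0.5811 -0.0173  0.1441] [0.6135 0.0161 0.1505] [ 5.941e-01 -2.000e-04  1.458e-01]
k height above face 0.06726624302215509 depth 0.044733756977844916
k height above face 0.06826624302215509 depth 0.043733756977844915
k height above face 0.06926624302215509 depth 0.042733756977844914
```

Tip force is about 4–6 N, held over 0.3 s. Depth reads about 44 mm, so the medium cell fits best (≈6 mm proud). Now I lift the gauge and check the reading against the rod's visible length.

Call:
arm_command([
  {"fingers": -1, "x": 0.0, "y": 0.0, "z": -0.005, "ax": 0.0, "ay": 0.0, "az": 0.0},
  {"fingers": -1, "x": 0.0, "y": 0.0, "z": -0.01, "ax": 0.0, "ay": 0.0, "az": 0.0},
  {"fingers": -1, "x": 0.0, "y": 0.0, "z": -0.015, "ax": 0.0, "ay": 0.0, "az": 0.0},
  {"fingers": -1, "x": 0.0, "y": 0.0, "z": -0.015, "ax": 0.0, "ay": 0.0, "az": 0.0},
  {"fingers": -1, "x": 0.0, "y": 0.0, "z": -0.015, "ax": 0.0, "ay": 0.0, "az": 0.0},
  {"fingers": -1, "x": 0.0, "y": 0.0, "z": -0.01, "ax": 0.0, "ay": 0.0, "az": 0.0},
  {"fingers": -1, "x": 0.0, "y": 0.0, "z": 0.0, "ax": 0.0, "ay": 0.0, "az": 0.0},
  {"fingers": -1, "x": 0.0, "y": 0.0, "z": 0.0, "ax": 0.0, "ay": 0.0, "az": 0.0},
])

```text
clock: 12.47
tcp_pos: [0.5905, 0.0, 0.2502]
orientation: [3.091, 0.558, 0.001]
contact_force: [0.2, 0.9, -2.1]
grip_width: 0.016
gripper_force: 39.2
```

```bash
python3 - <<'E'
from h import *
to((.517,.2652,.251))
f=grab('side');W=cloud(f)
m=(np.hypot(W[...,0]-.590,W[...,1]-.001)<.045)&(W[...,2]>.12)&(W[...,2]<.28)
v,u=np.where(m)
for row in range(v.min(),v.max()+1):
    s=m[row]
    if s.any(): uu=np.where(s)[0]; print(row,uu.min(),uu.max(),s.sum(),np.nanmedian(W[row][s],0).round(4),W[row][s][:,1].min().round(3))
E
```

```text
tcp [0.5905 0.     0.2502] F [ 0.22  0.91 -2.07] w 0.016 t 12.4667 tilt z [ 4.e-04 -4.e-04 -1.e+00]
(0.517, 0.2652, 0.251) d [ 0.0239 -0.2741 -0.0009] n 7 each [ 0.0034 -0.0392 -0.0001]
163 279 282 2 [0.5824 0.0076 0.2787] 0.007
164 279 282 4 [0.5819 0.0039 0.2777] -0.0
165 279 282 4 [0.582  0.0041 0.2749] -0.001
166 279 291 7 [5.852e-01 2.000e-04 2.734e-01] -0.017
167 279 291 11 [ 0.5878 -0.0176  0.278 ] -0.022
168 279 291 13 [ 0.5904 -0.0173  0.2756] -0.022
169 279 291 13 [ 0.5908 -0.0142  0.2709] -0.021
170 280 291 12 [ 0.5916 -0.0188  0.2698] -0.023
171 283 291 9 [ 0.5949 -0.0189  0.2672] -0.023
172 283 290 8 [ 0.5936 -0.0165  0.264 ] -0.023
173 283 289 7 [ 0.5929 -0.0134  0.2596] -0.018
174 284 286 3 [ 0.5903 -0.0046  0.2522] -0.017
175 284 286 2 [ 5.926e-01 -1.000e-04  2.473e-01] -0.001
176 284 286 3 [ 0.5925 -0.0013  0.2448] -0.002
177 284 286 3 [ 0.5922 -0.002   0.2427] -0.002
178 284 286 3 [ 0.5922 -0.0021  0.2395] -0.002
179 284 286 3 [ 0.592  -0.0009  0.2363] -0.003
180 284 286 3 [ 0.5922 -0.0015  0.2334] -0.002
181 284 286 3 [ 0.5914 -0.0035  0.2313] -0.007
182 284 286 3 
[... 839 characters left out ...]
2
200 284 286 3 [0.5914 0.0016 0.1712] -0.002
201 284 286 3 [ 0.5914 -0.0012  0.17  ] -0.004
202 284 286 3 [ 0.5911 -0.0007  0.1665] -0.003
203 284 286 3 [0.5917 0.0011 0.1627] -0.002
204 285 286 2 [ 5.927e-01 -5.000e-04  1.601e-01] -0.001
210 283 289 7 [0.5961 0.0125 0.1329] 0.009
211 281 290 10 [0.5939 0.0093 0.1316] 0.0
212 281 290 10 [0.594  0.011  0.1274] -0.002
213 281 290 10 [0.5941 0.0089 0.1256] -0.008
214 281 290 10 [ 0.5909 -0.0085  0.1338] -0.011
215 281 290 10 [ 0.5904 -0.0111  0.1321] -0.017
216 281 290 10 [ 0.5908 -0.0107  0.1273] -0.013
217 281 290 10 [ 0.5903 -0.0101  0.1244] -0.015
218 283 289 7 [ 0.5921 -0.0117  0.122 ] -0.013
219 286 286 1 [ 0.5917 -0.0136  0.1202] -0.014
```

Head underside is at ≈0.2035 and tip at ≈0.1595, so 44 mm sticks out. Reading confirmed: medium cell. Now back to the stand.

Call:
arm_command([
  {"fingers": -1, "x": 0.0012, "y": -0.0136, "z": 0.0, "ax": 0.0, "ay": 0.0, "az": 0.0},
  {"fingers": -1, "x": 0.0024, "y": -0.0272, "z": 0.0, "ax": 0.0, "ay": 0.0, "az": 0.0},
  {"fingers": -1, "x": 0.0024, "y": -0.0272, "z": 0.0, "ax": 0.0, "ay": 0.0, "az": 0.0},
  {"fingers": -1, "x": 0.0024, "y": -0.0272, "z": 0.0, "ax": 0.0, "ay": 0.0, "az": 0.0},
  {"fingers": -1, "x": 0.0024, "y": -0.0272, "z": 0.0, "ax": 0.0, "ay": 0.0, "az": 0.0},
  {"fingers": -1, "x": 0.0024, "y": -0.0272, "z": 0.0, "ax": 0.0, "ay": 0.0, "az": 0.0},
  {"fingers": -1, "x": 0.0024, "y": -0.0272, "z": 0.0, "ax": 0.0, "ay": 0.0, "az": 0.0},
  {"fingers": -1, "x": 0.0024, "y": -0.0272, "z": 0.0, "ax": 0.0, "ay": 0.0, "az": 0.0},
  {"fingers": -1, "x": 0.0024, "y": -0.0272, "z": 0.0, "ax": 0.0, "ay": 0.0, "az": 0.0},
  {"fingers": -1, "x": 0.0024, "y": -0.0272, "z": 0.0, "ax": 0.0, "ay": 0.0, "az": 0.0},
])

```text
clock: 13.35
tcp_pos: [0.5195, 0.2523, 0.2491]
orientation: [3.091, 0.561, -0.003]
contact_force: [0.5, 0.1, -0.8]
grip_width: 0.0161
gripper_force: 39.2
```

Call:
arm_command([
  {"fingers": -1, "x": 0.0011, "y": -0.0157, "z": 0.0, "ax": 0.0, "ay": 0.0, "az": 0.0},
  {"fingers": -1, "x": 0.0, "y": 0.0, "z": 0.0, "ax": 0.0, "ay": 0.0, "az": 0.0},
  {"fingers": -1, "x": 0.0, "y": 0.0, "z": 0.0, "ax": 0.0, "ay": 0.0, "az": 0.0},
  {"fingers": -1, "x": 0.0, "y": 0.0, "z": 0.0, "ax": 0.0, "ay": 0.0, "az": 0.0},
])

```text
clock: 13.68
tcp_pos: [0.5165, 0.2649, 0.2493]
orientation: [3.09, 0.559, -0.002]
contact_force: [-0.3, -0.1, -0.7]
grip_width: 0.0162
gripper_force: 39.2
```

```bash
python3 - <<'E'
from h import *
to((.517,.2652,.2502))
f=grab('side');W=cloud(f)
q=W[100:215,215:300].reshape(-1,3)
near=np.hypot(q[:,0]-.518,q[:,1]-.265)<.06
for a,b in((.165,.198),(.1995,.216),(.068,.0755)):
    p=q[near&(q[:,2]>a)&(q[:,2]<b)]; print(a,len(p),p.min(0).round(4),p.max(0).round(4),np.median(p,0).round(4), 'mid',((p.min(0)+p.max(0))/2).round(4))
# stand hole: dark pixels on the stand's top face
g=cv2.cvtColor(f['frame'],cv2.COLOR_RGB2GRAY)
s=(W[...,2]>.055)&(W[...,2]<.078)&(np.hypot(W[...,0]-.518,W[...,1]-.265)<.02)
v,u=np.where(s);
sel=g[v,u]<np.percentile(g[v,u],100)*.65
print(len(v),sel.sum(),u[sel].mean(),v[sel].mean(),ray(f,u[sel].mean(),v[sel].mean(),.072))
cv2.imwrite('pics/s1.png',cv2.resize(f['frame'][120:220,210:310],(600,600),interpolation=cv2.INTER_CUBIC)[:,:,::-1])
E
```

```text
tcp [0.5165 0.2649 0.2493] F [-0.29 -0.12 -0.75] w 0.0162 t 13.6833 tilt z [-0.0011 -0.0013 -1.    ]
(0.517, 0.2652, 0.2502) d [ 0.0006 -0.0001 -0.0009] n 1 each [ 0.0006 -0.0001 -0.0009]
0.165 25 [0.5147 0.2603 0.166 ] [0.5228 0.2676 0.1927] [0.5185 0.2643 0.1801] mid [0.5187 0.264  0.1793]
0.1995 98 [0.4952 0.2396 0.2023] [0.5426 0.2881 0.216 ] [0.5183 0.2557 0.2108] mid [0.5189 0.2638 0.2091]
0.068 255 [0.4729 0.2194 0.0684] [0.5648 0.3131 0.0754] [0.5199 0.264  0.0722] mid [0.5189 0.2662 0.0719]
50 0 nan nan [nan nan nan]<stdin>:13: RuntimeWarning: Mean of empty slice.
  ret = ret.dtype.type(ret / rcount)
```

View pics/s1.png

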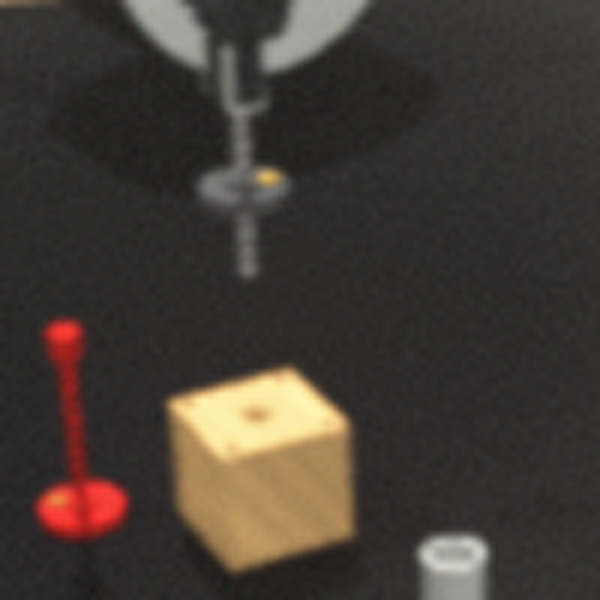

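The gauge axis (0.5188, 0.2639) is 1–2 mm short of the stand centre (0.5189, 0.2662); the hole shows at crop (256,414). A small +y shift, then down.

Call:
arm_command([
  {"fingers": -1, "x": 0.0007, "y": -0.0014, "z": 0.01, "ax": 0.0, "ay": 0.0, "az": 0.0},
  {"fingers": -1, "x": 0.0, "y": 0.0, "z": 0.02, "ax": 0.0, "ay": 0.0, "az": 0.0},
  {"fingers": -1, "x": 0.0, "y": 0.0, "z": 0.025, "ax": 0.0, "ay": 0.0, "az": 0.0},
  {"fingers": -1, "x": 0.0, "y": 0.0, "z": 0.015, "ax": 0.0, "ay": 0.0, "az": 0.0},
  {"fingers": -1, "x": 0.0, "y": 0.0, "z": 0.007, "ax": 0.0, "ay": 0.0, "az": 0.0},
  {"fingers": -1, "x": 0.0, "y": 0.0, "z": 0.003, "ax": 0.0, "ay": 0.0, "az": 0.0},
  {"fingers": -1, "x": 0.0, "y": 0.0, "z": 0.003, "ax": 0.0, "ay": 0.0, "az": 0.0},
  {"fingers": -1, "x": 0.0, "y": 0.0, "z": 0.003, "ax": 0.0, "ay": 0.0, "az": 0.0},
  {"fingers": -1, "x": 0.0, "y": 0.0, "z": 0.003, "ax": 0.0, "ay": 0.0, "az": 0.0},
  {"fingers": -1, "x": 0.0, "y": 0.0, "z": 0.003, "ax": 0.0, "ay": 0.0, "az": 0.0},
])

```text
clock: 14.57
tcp_pos: [0.5175, 0.2673, 0.1586]
orientation: [-3.091, -0.559, -0.002]
contact_force: [0.4, -0.1, -0.2]
grip_width: 0.0165
gripper_force: 39.2
```

```bash
python3 - <<'E'
from h import *
to((.517,.2652,.120))
f=grab('side');print(ray(f,252.2,188.6,.072))
W=cloud(f);q=W[100:215,215:300].reshape(-1,3)
near=np.hypot(q[:,0]-.518,q[:,1]-.265)<.04
for a,b in((.076,.101),(.105,.118)):
    p=q[near&(q[:,2]>a)&(q[:,2]<b)]; print(a,len(p),p.min(0).round(4),p.max(0).round(4),'mid',((p.min(0)+p.max(0))/2).round(4))
E
```

```text
tcp [0.5175 0.2673 0.1586] F [ 0.38 -0.07 -0.21] w 0.0165 t 14.5667 tilt z [ 1.3e-03  7.0e-04 -1.0e+00]
(0.517, 0.2652, 0.12) d [-0.0013  0.0018  0.0386] n 1 each [-0.0013  0.0018  0.0386]
[0.51685016 0.26864833 0.072     ]
0.076 17 [0.5163 0.2588 0.0794] [0.5242 0.2719 0.099 ] mid [0.5203 0.2654 0.0892]
0.105 29 [0.4981 0.2424 0.1105] [0.542  0.2812 0.1179] mid [0.52   0.2618 0.1142]
```

The tip has entered the hole with no force. Continue down.

Call:
arm_command([
  {"fingers": -1, "x": -0.001, "y": 0.0, "z": 0.006, "ax": 0.0, "ay": 0.0, "az": 0.0},
  {"fingers": -1, "x": 0.0, "y": 0.0, "z": 0.008, "ax": 0.0, "ay": 0.0, "az": 0.0},
  {"fingers": -1, "x": 0.0, "y": 0.0, "z": 0.008, "ax": 0.0, "ay": 0.0, "az": 0.0},
  {"fingers": -1, "x": 0.0, "y": 0.0, "z": 0.008, "ax": 0.0, "ay": 0.0, "az": 0.0},
  {"fingers": -1, "x": 0.0, "y": 0.0, "z": 0.004, "ax": 0.0, "ay": 0.0, "az": 0.0},
  {"fingers": -1, "x": 0.0, "y": 0.0, "z": 0.002, "ax": 0.0, "ay": 0.0, "az": 0.0},
  {"fingers": -1, "x": 0.0, "y": 0.0, "z": 0.0015, "ax": 0.0, "ay": 0.0, "az": 0.0},
  {"fingers": -1, "x": 0.0, "y": 0.0, "z": 0.0015, "ax": 0.0, "ay": 0.0, "az": 0.0},
  {"fingers": -1, "x": 0.0, "y": 0.0, "z": 0.0015, "ax": 0.0, "ay": 0.0, "az": 0.0},
  {"fingers": -1, "x": 0.0, "y": 0.0, "z": 0.0, "ax": 0.0, "ay": 0.0, "az": 0.0},
])

```text
clock: 15.45
tcp_pos: [0.5163, 0.2671, 0.118]
orientation: [-3.091, -0.559, -0.001]
contact_force: [-0.8, 1.1, 0.8]
grip_width: 0.0162
gripper_force: 39.4
```

Call:
arm_command([
  {"fingers": -1, "x": 0.0, "y": 0.0, "z": 0.0015, "ax": 0.0, "ay": 0.0, "az": 0.0},
  {"fingers": -1, "x": 0.0, "y": 0.0, "z": 0.0015, "ax": 0.0, "ay": 0.0, "az": 0.0},
  {"fingers": -1, "x": 0.0, "y": 0.0, "z": 0.0, "ax": 0.0, "ay": 0.0, "az": 0.0},
])

```text
clock: 15.7
tcp_pos: [0.5162, 0.2671, 0.1148]
orientation: [-3.091, -0.559, -0.001]
contact_force: [-0.9, 0.7, 3.1]
grip_width: 0.0166
gripper_force: 39.6
```

```bash
cat > st.py <<'E'
from h import *
to()
f=grab('side')
W=cloud(f);q=W[100:215,215:300].reshape(-1,3)
near=np.hypot(q[:,0]-.518,q[:,1]-.265)<.03
for a,b in((.0755,.083),(.0845,.10)):
    p=q[near&(q[:,2]>a)&(q[:,2]<b)]; print(a,len(p),p.min(0).round(4),p.max(0).round(4),'mid',((p.min(0)+p.max(0))/2).round(4),np.median(p,0).round(4))
E
python3 st.py
```

```text
tcp [0.5162 0.2671 0.1148] F [-0.89  0.69  3.12] w 0.0166 t 15.7 tilt z [ 5.e-04  6.e-04 -1.e+00]
0.0755 73 [0.4957 0.2429 0.0756] [0.5401 0.2886 0.0829] mid [0.5179 0.2657 0.0793] [0.5162 0.2585 0.0799]
0.0845 14 [0.5097 0.26   0.0846] [0.537  0.2695 0.0992] mid [0.5233 0.2648 0.0919] [0.52   0.2653 0.0868]
```

Seated: head at (0.518, 0.266), top face at 0.080. Release, rise, then off to the medium cell.

Call:
arm_command([
  {"fingers": -0.2, "x": 0.0, "y": 0.0, "z": 0.0, "ax": 0.0, "ay": 0.0, "az": 0.0},
  {"fingers": -0.2, "x": 0.0, "y": 0.0, "z": 0.0, "ax": 0.0, "ay": 0.0, "az": 0.0},
  {"fingers": -0.2, "x": 0.0, "y": 0.0, "z": 0.0, "ax": 0.0, "ay": 0.0, "az": 0.0},
  {"fingers": -0.2, "x": 0.0, "y": 0.0, "z": 0.0, "ax": 0.0, "ay": 0.0, "az": 0.0},
  {"fingers": -0.2, "x": 0.0, "y": 0.0, "z": -0.01, "ax": 0.0, "ay": 0.0, "az": 0.0},
  {"fingers": -0.2, "x": 0.0, "y": 0.0, "z": -0.02, "ax": 0.0, "ay": 0.0, "az": 0.0},
  {"fingers": -0.2, "x": 0.0, "y": 0.0, "z": -0.03, "ax": 0.0, "ay": 0.0, "az": 0.0},
  {"fingers": -0.2, "x": 0.0, "y": 0.0, "z": -0.03, "ax": 0.0, "ay": 0.0, "az": 0.0},
  {"fingers": -0.2, "x": 0.0, "y": 0.0, "z": -0.02, "ax": 0.0, "ay": 0.0, "az": 0.0},
  {"fingers": -0.2, "x": 0.0, "y": 0.0, "z": 0.0, "ax": 0.0, "ay": 0.0, "az": 0.0},
])

```text
clock: 16.58
tcp_pos: [0.5184, 0.2685, 0.2304]
orientation: [-3.089, -0.558, -0.013]
contact_force: [0.8, 1.1, 0.0]
grip_width: 0.034
gripper_force: 0.0
```

```bash
python3 st.py; python3 - <<'E'
from h import *
to((.5528,-.358,.226))
E
```

```text
tcp [0.5184 0.2685 0.2304] F [0.82 1.14 0.04] w 0.034 t 16.5833 tilt z [ 0.0076  0.0042 -1.    ]
0.0755 67 [0.4958 0.2438 0.0757] [0.5409 0.2884 0.0822] mid [0.5184 0.2661 0.0789] [0.5145 0.2611 0.0799]
0.0845 13 [0.5165 0.2601 0.0845] [0.5303 0.2696 0.0993] mid [0.5234 0.2648 0.0919] [0.5203 0.2644 0.0898]
tcp [0.5175 0.2677 0.2279] F [-0.22 -0.19 -0.07] w 0.034 t 16.6333 tilt z [ 0.005   0.0026 -1.    ]
(0.5528, -0.358, 0.226) d [-1.859e-01  5.985e-01  5.000e-04] n 16 each [-0.0116  0.0374  0.    ]
```

Gauge seated and released. Moving to the medium cell.

Call:
arm_command([
  {"fingers": -0.2, "x": -0.0109, "y": 0.0352, "z": 0.0, "ax": 0.0, "ay": 0.0, "az": 0.0},
  {"fingers": -0.2, "x": -0.0109, "y": 0.0352, "z": 0.0, "ax": 0.0, "ay": 0.0, "az": 0.0},
  {"fingers": -0.2, "x": -0.0109, "y": 0.0352, "z": 0.0, "ax": 0.0, "ay": 0.0, "az": 0.0},
  {"fingers": -0.2, "x": -0.0109, "y": 0.0352, "z": 0.0, "ax": 0.0, "ay": 0.0, "az": 0.0},
  {"fingers": -0.2, "x": -0.0109, "y": 0.0352, "z": 0.0, "ax": 0.0, "ay": 0.0, "az": 0.0},
  {"fingers": -0.2, "x": -0.0109, "y": 0.0352, "z": 0.0, "ax": 0.0, "ay": 0.0, "az": 0.0},
  {"fingers": -0.2, "x": -0.0109, "y": 0.0352, "z": 0.0, "ax": 0.0, "ay": 0.0, "az": 0.0},
  {"fingers": -0.2, "x": -0.0109, "y": 0.0352, "z": 0.0, "ax": 0.0, "ay": 0.0, "az": 0.0},
  {"fingers": -0.2, "x": -0.0109, "y": 0.0352, "z": 0.0, "ax": 0.0, "ay": 0.0, "az": 0.0},
  {"fingers": -0.2, "x": -0.0109, "y": 0.0352, "z": 0.0, "ax": 0.0, "ay": 0.0, "az": 0.0},
])

```text
clock: 17.47
tcp_pos: [0.5363, -0.1031, 0.224]
orientation: [-3.091, -0.559, 0.002]
contact_force: [0.6, 0.3, -0.0]
grip_width: 0.0342
gripper_force: 0.0
```

Call:
arm_command([
  {"fingers": -0.2, "x": -0.0109, "y": 0.0352, "z": 0.0, "ax": 0.0, "ay": 0.0, "az": 0.0},
  {"fingers": -0.2, "x": -0.0109, "y": 0.0352, "z": 0.0, "ax": 0.0, "ay": 0.0, "az": 0.0},
  {"fingers": -0.2, "x": -0.0109, "y": 0.0352, "z": 0.0, "ax": 0.0, "ay": 0.0, "az": 0.0},
  {"fingers": -0.2, "x": -0.0109, "y": 0.0352, "z": 0.0, "ax": 0.0, "ay": 0.0, "az": 0.0},
  {"fingers": -0.2, "x": -0.0109, "y": 0.0352, "z": 0.0, "ax": 0.0, "ay": 0.0, "az": 0.0},
  {"fingers": -0.2, "x": -0.0109, "y": 0.0352, "z": 0.0, "ax": 0.0, "ay": 0.0, "az": 0.0},
  {"fingers": -0.2, "x": -0.0109, "y": 0.0352, "z": 0.0, "ax": 0.0, "ay": 0.0, "az": 0.0},
  {"fingers": -0.2, "x": 0.0, "y": 0.0, "z": 0.0, "ax": 0.0, "ay": 0.0, "az": 0.0},
  {"fingers": -0.2, "x": 0.0, "y": 0.0, "z": 0.0, "ax": 0.0, "ay": 0.0, "az": 0.0},
])

```text
clock: 18.22
tcp_pos: [0.5504, -0.3614, 0.2231]
orientation: [-3.092, -0.551, 0.004]
contact_force: [0.7, 0.1, -0.7]
grip_width: 0.0342
gripper_force: 0.0
```

```bash
python3 - <<'E'
from h import *
to((.5528,-.358,.1),(.5528,-.358,.038))
E
```

```text
tcp [ 0.5504 -0.3614  0.2231] F [ 0.72  0.1  -0.7 ] w 0.0342 t 18.2167 tilt z [-2.4e-03  3.0e-04 -1.0e+00]
(0.5528, -0.358, 0.1) d [ 0.0037 -0.0023  0.1231] n 4 each [ 0.0009 -0.0006  0.0308]
(0.5528, -0.358, 0.038) d [0.0001 0.0001 0.062 ] n 2 each [0.0001 0.     0.031 ]
```

Call:
arm_command([
  {"fingers": -0.2, "x": 0.002, "y": -0.001, "z": 0.035, "ax": 0.0, "ay": 0.0, "az": 0.0},
  {"fingers": -0.2, "x": 0.0017, "y": -0.001, "z": 0.035, "ax": 0.0, "ay": 0.0, "az": 0.0},
  {"fingers": -0.2, "x": 0.0, "y": 0.0, "z": 0.035, "ax": 0.0, "ay": 0.0, "az": 0.0},
  {"fingers": -0.2, "x": 0.0, "y": 0.0, "z": 0.02, "ax": 0.0, "ay": 0.0, "az": 0.0},
  {"fingers": -0.2, "x": 0.0, "y": 0.0, "z": 0.0, "ax": 0.0, "ay": 0.0, "az": 0.0},
  {"fingers": -0.2, "x": 0.0, "y": 0.0, "z": 0.0, "ax": 0.0, "ay": 0.0, "az": 0.0},
  {"fingers": -0.2, "x": 0.0, "y": 0.0, "z": 0.0, "ax": 0.0, "ay": 0.0, "az": 0.0},
])

```text
clock: 18.8
tcp_pos: [0.5561, -0.355, 0.1012]
orientation: [3.09, 0.56, 0.003]
contact_force: [0.1, 0.3, 0.5]
grip_width: 0.034
gripper_force: 0.0
```

```bash
python3 - <<'E'
from h import *
to((.5528,-.358,.038))
f=grab('side')
W=cloud(f)
m=(np.hypot(W[...,0]-.5528,W[...,1]+.358)<.04)
for a,b in((.02,.06),(.09,.11),(.11,.13)):
    p=W[m&(W[...,2]>a)&(W[...,2]<b)]
    if len(p): print(a,len(p),p.min(0).round(4),p.max(0).round(4))
E
```

```text
tcp [ 0.5561 -0.355   0.1012] F [0.06 0.29 0.52] w 0.034 t 18.8 tilt z [ 2.e-03 -6.e-04 -1.e+00]
(0.5528, -0.358, 0.038) d [-0.0042  0.0015  0.0632] n 2 each [-0.0021  0.0008  0.0316]
0.02 128 [ 0.5445 -0.3671  0.0201] [ 0.5622 -0.3493  0.0564]
0.09 3 [ 0.5439 -0.3772  0.1083] [ 0.5627 -0.3377  0.1096]
0.11 122 [ 0.5382 -0.3866  0.1101] [ 0.5721 -0.3348  0.1299]
```

Call:
arm_command([
  {"fingers": -0.2, "x": -0.0037, "y": 0.0015, "z": 0.0, "ax": 0.0, "ay": 0.0, "az": 0.0},
  {"fingers": -0.2, "x": 0.0, "y": 0.0, "z": 0.02, "ax": 0.0, "ay": 0.0, "az": 0.0},
  {"fingers": -0.2, "x": 0.0, "y": 0.0, "z": 0.024, "ax": 0.0, "ay": 0.0, "az": 0.0},
  {"fingers": -0.2, "x": 0.0, "y": 0.0, "z": 0.012, "ax": 0.0, "ay": 0.0, "az": 0.0},
  {"fingers": -0.2, "x": 0.0, "y": 0.0, "z": 0.008, "ax": 0.0, "ay": 0.0, "az": 0.0},
  {"fingers": -0.2, "x": 0.0, "y": 0.0, "z": 0.0, "ax": 0.0, "ay": 0.0, "az": 0.0},
  {"fingers": -0.2, "x": 0.0, "y": 0.0, "z": 0.0, "ax": 0.0, "ay": 0.0, "az": 0.0},
])

```text
clock: 19.43
tcp_pos: [0.5523, -0.3584, 0.0362]
orientation: [3.091, 0.559, 0.001]
contact_force: [0.4, 0.9, -0.3]
grip_width: 0.0341
gripper_force: 0.0
```

Call:
arm_command([
  {"fingers": -1, "x": 0.0, "y": 0.0, "z": 0.0, "ax": 0.0, "ay": 0.0, "az": 0.0},
  {"fingers": -1, "x": 0.0, "y": 0.0, "z": 0.0, "ax": 0.0, "ay": 0.0, "az": 0.0},
  {"fingers": -1, "x": 0.0, "y": 0.0, "z": 0.0, "ax": 0.0, "ay": 0.0, "az": 0.0},
  {"fingers": -1, "x": 0.0, "y": 0.0, "z": 0.0, "ax": 0.0, "ay": 0.0, "az": 0.0},
], grip_force=30)

```text
clock: 19.77
tcp_pos: [0.5529, -0.3587, 0.037]
orientation: [3.09, 0.559, 0.003]
contact_force: [-0.9, 0.1, 5.5]
grip_width: 0.0162
gripper_force: 29.5
```

Gripped. Lift and carry to over the tube.

Call:
arm_command([
  {"fingers": -1, "x": 0.0, "y": 0.0, "z": -0.01, "ax": 0.0, "ay": 0.0, "az": 0.0},
  {"fingers": -1, "x": 0.0, "y": 0.0, "z": -0.025, "ax": 0.0, "ay": 0.0, "az": 0.0},
  {"fingers": -1, "x": 0.0, "y": 0.0, "z": -0.03, "ax": 0.0, "ay": 0.0, "az": 0.0},
  {"fingers": -1, "x": 0.0, "y": 0.0, "z": -0.03, "ax": 0.0, "ay": 0.0, "az": 0.0},
  {"fingers": -1, "x": 0.0, "y": 0.0, "z": -0.03, "ax": 0.0, "ay": 0.0, "az": 0.0},
  {"fingers": -1, "x": 0.0, "y": 0.0, "z": -0.025, "ax": 0.0, "ay": 0.0, "az": 0.0},
  {"fingers": -1, "x": 0.0067, "y": -0.0135, "z": -0.015, "ax": 0.0, "ay": 0.0, "az": 0.0},
  {"fingers": -1, "x": 0.0134, "y": -0.0269, "z": 0.0, "ax": 0.0, "ay": 0.0, "az": 0.0},
  {"fingers": -1, "x": 0.0134, "y": -0.0269, "z": 0.0, "ax": 0.0, "ay": 0.0, "az": 0.0},
  {"fingers": -1, "x": 0.0134, "y": -0.0269, "z": 0.0, "ax": 0.0, "ay": 0.0, "az": 0.0},
])

```text
clock: 20.6
tcp_pos: [0.5624, -0.2511, 0.2007]
orientation: [-3.091, -0.559, 0.0]
contact_force: [0.5, 0.5, -0.5]
grip_width: 0.0156
gripper_force: 29.3
```

Call:
arm_command([
  {"fingers": -1, "x": 0.0134, "y": -0.0269, "z": 0.0, "ax": 0.0, "ay": 0.0, "az": 0.0},
  {"fingers": -1, "x": 0.0134, "y": -0.0269, "z": 0.0, "ax": 0.0, "ay": 0.0, "az": 0.0},
  {"fingers": -1, "x": 0.0134, "y": -0.0269, "z": 0.0, "ax": 0.0, "ay": 0.0, "az": 0.0},
  {"fingers": -1, "x": 0.0134, "y": -0.0269, "z": 0.0, "ax": 0.0, "ay": 0.0, "az": 0.0},
  {"fingers": -1, "x": 0.0134, "y": -0.0269, "z": 0.0, "ax": 0.0, "ay": 0.0, "az": 0.0},
  {"fingers": -1, "x": 0.0134, "y": -0.0269, "z": 0.0, "ax": 0.0, "ay": 0.0, "az": 0.0},
  {"fingers": -1, "x": 0.0134, "y": -0.0269, "z": 0.0, "ax": 0.0, "ay": 0.0, "az": 0.0},
  {"fingers": -1, "x": 0.01, "y": -0.02, "z": 0.0, "ax": 0.0, "ay": 0.0, "az": 0.0},
  {"fingers": -1, "x": 0.0, "y": 0.0, "z": 0.0, "ax": 0.0, "ay": 0.0, "az": 0.0},
  {"fingers": -1, "x": 0.0, "y": 0.0, "z": 0.0, "ax": 0.0, "ay": 0.0, "az": 0.0},
])

```text
clock: 21.43
tcp_pos: [0.5863, -0.0191, 0.2003]
orientation: [-3.089, -0.566, 0.002]
contact_force: [0.8, -0.7, 0.5]
grip_width: 0.0157
gripper_force: 29.3
```

```bash
cat > c.py <<'E'
from h import *
to((.590,.0005,.19))
f=grab('side');W=cloud(f);I=f['frame'].astype(int)
near=np.hypot(W[...,0]-.590,W[...,1]-.001)<.035
blue=(I[...,2]>I[...,0]+25)&(I[...,2]>I[...,1]+15)&near
p=W[blue]; v,u=np.where(blue)
print('cell',len(p),p.min(0).round(4),p.max(0).round(4),'u',u.min(),u.max(),'v',v.min(),v.max())
for row in range(v.min(),v.max()+1,3):
    s=blue[row]; print(row,np.where(s)[0].mean().round(2),s.sum(),W[row][s].mean(0).round(4),W[row][s][:,1].min().round(4))
p=W[near&(W[...,2]>.122)&(W[...,2]<.137)&~blue]
if len(p): print('rim',p.min(0).round(4),p.max(0).round(4))
cv2.imwrite('pics/c%d.png'%int(r.get_obs()['clock']*100),cv2.resize(f['frame'][140:240,240:340],(600,600),interpolation=cv2.INTER_CUBIC)[:,:,::-1])
E
python3 c.py; ls pics
```

```text
tcp [ 0.5863 -0.0191  0.2003] F [ 0.81 -0.68  0.46] w 0.0157 t 21.4333 tilt z [-1.2e-03  7.0e-04 -1.0e+00]
(0.59, 0.0005, 0.19) d [ 0.0105 -0.017   0.0103] n 1 each [ 0.0105 -0.017   0.0103]
cell 87 [ 0.5804 -0.0314  0.1647] [ 0.5968 -0.0172  0.2089] u 282 288 v 193 206
193 282.0 1 [ 0.5809 -0.0225  0.2072] -0.0225
196 285.0 7 [ 0.5884 -0.025   0.1989] -0.0287
199 285.0 7 [ 0.5883 -0.0245  0.1896] -0.027
202 285.0 7 [ 0.5883 -0.0236  0.18  ] -0.0259
205 285.0 7 [ 0.5883 -0.0229  0.1704] -0.0254
rim [ 0.5791 -0.0169  0.1223] [0.6053 0.0176 0.1355]
c1.png
c2148.png
g1.png
g2.png
g3.png
p1.png
q1.png
s1.png
side0.png
top0.png
```

Call:
arm_command([
  {"fingers": -1, "x": 0.0051, "y": -0.008, "z": 0.0, "ax": 0.0, "ay": 0.0, "az": 0.0},
  {"fingers": -1, "x": 0.0051, "y": -0.0085, "z": 0.005, "ax": 0.0, "ay": 0.0, "az": 0.0},
  {"fingers": -1, "x": 0.0, "y": 0.0, "z": 0.005, "ax": 0.0, "ay": 0.0, "az": 0.0},
  {"fingers": -1, "x": 0.0, "y": 0.0, "z": 0.0, "ax": 0.0, "ay": 0.0, "az": 0.0},
  {"fingers": -1, "x": 0.0, "y": 0.0, "z": 0.0, "ax": 0.0, "ay": 0.0, "az": 0.0},
  {"fingers": -1, "x": 0.0, "y": 0.0, "z": 0.0, "ax": 0.0, "ay": 0.0, "az": 0.0},
])

```text
clock: 21.98
tcp_pos: [0.5908, -0.0037, 0.1903]
orientation: [3.091, 0.558, -0.001]
contact_force: [-0.1, -0.1, -1.4]
grip_width: 0.0158
gripper_force: 29.3
```

```bash
python3 c.py; ls pics | grep ^c2
```

```text
tcp [ 0.5908 -0.0037  0.1903] F [-0.13 -0.09 -1.43] w 0.0158 t 21.9833 tilt z [-5.e-04 -3.e-04 -1.e+00]
(0.59, 0.0005, 0.19) d [ 0.0007 -0.0042  0.0003] n 1 each [ 0.0007 -0.0042  0.0003]
cell 87 [ 0.5848 -0.0209  0.1549] [ 0.6021 -0.0016  0.2028] u 283 289 v 193 207
193 283.0 1 [ 0.5863 -0.0016  0.1953] -0.0016
196 286.0 7 [ 0.5932 -0.009   0.1896] -0.0121
199 286.0 7 [ 0.5931 -0.009   0.1805] -0.0121
202 286.0 7 [ 0.5928 -0.0101  0.1718] -0.0139
205 286.0 7 [ 0.5929 -0.0088  0.1618] -0.0111
rim [ 0.5793 -0.0148  0.122 ] [0.6053 0.0142 0.136 ]
c2148.png
c2203.png
```

Call:
arm_command([
  {"fingers": -1, "x": 0.0005, "y": -0.0032, "z": 0.005, "ax": 0.0, "ay": 0.0, "az": 0.0},
  {"fingers": -1, "x": 0.0, "y": 0.0, "z": 0.008, "ax": 0.0, "ay": 0.0, "az": 0.0},
  {"fingers": -1, "x": 0.0, "y": 0.0, "z": 0.004, "ax": 0.0, "ay": 0.0, "az": 0.0},
  {"fingers": -1, "x": 0.0, "y": 0.0, "z": 0.002, "ax": 0.0, "ay": 0.0, "az": 0.0},
  {"fingers": -1, "x": 0.0, "y": 0.0, "z": 0.0015, "ax": 0.0, "ay": 0.0, "az": 0.0},
  {"fingers": -1, "x": 0.0, "y": 0.0, "z": 0.0015, "ax": 0.0, "ay": 0.0, "az": 0.0},
  {"fingers": -1, "x": 0.0, "y": 0.0, "z": 0.0015, "ax": 0.0, "ay": 0.0, "az": 0.0},
  {"fingers": -1, "x": 0.0, "y": 0.0, "z": 0.0015, "ax": 0.0, "ay": 0.0, "az": 0.0},
  {"fingers": -1, "x": 0.0, "y": 0.0, "z": 0.0, "ax": 0.0, "ay": 0.0, "az": 0.0},
])

```text
clock: 22.78
tcp_pos: [0.5902, 0.0001, 0.1654]
orientation: [-3.091, -0.559, 0.0]
contact_force: [-0.9, 0.8, 0.4]
grip_width: 0.0159
gripper_force: 29.3
```

```bash
python3 c.py
```

```text
tcp [5.902e-01 1.000e-04 1.654e-01] F [-0.87  0.84  0.42] w 0.0159 t 22.7833 tilt z [-2.e-04 -0.e+00 -1.e+00]
(0.59, 0.0005, 0.19) d [ 0.     -0.0005 -0.0246] n 1 each [ 0.     -0.0005 -0.0246]
cell 75 [ 0.5834 -0.0162  0.1322] [0.5994 0.0093 0.1773] u 282 288 v 201 214
201 283.0 1 [ 0.5844 -0.0128  0.1773] -0.0128
204 285.5 6 [ 0.5921 -0.0051  0.1629] -0.0096
207 285.5 6 [ 0.5918 -0.006   0.1539] -0.009
210 285.5 6 [ 0.5917 -0.0057  0.1443] -0.0087
213 285.0 5 [ 0.5901 -0.0065  0.1353] -0.0088
rim [ 0.5794 -0.014   0.1222] [0.6057 0.0099 0.1354]
```

Aligned to within ~1 mm and no contact force. Continue down.

Call:
arm_command([
  {"fingers": -1, "x": 0.0, "y": 0.0, "z": 0.001, "ax": 0.0, "ay": 0.0, "az": 0.0},
  {"fingers": -1, "x": 0.0, "y": 0.0, "z": 0.001, "ax": 0.0, "ay": 0.0, "az": 0.0},
  {"fingers": -1, "x": 0.0, "y": 0.0, "z": 0.001, "ax": 0.0, "ay": 0.0, "az": 0.0},
  {"fingers": -1, "x": 0.0, "y": 0.0, "z": 0.001, "ax": 0.0, "ay": 0.0, "az": 0.0},
  {"fingers": -1, "x": 0.0, "y": 0.0, "z": 0.0, "ax": 0.0, "ay": 0.0, "az": 0.0},
])

```text
clock: 23.25
tcp_pos: [0.5901, 0.0001, 0.1614]
orientation: [-3.091, -0.559, 0.001]
contact_force: [-1.1, 0.2, -0.3]
grip_width: 0.0156
gripper_force: 29.3
```

Call:
arm_command([
  {"fingers": -1, "x": 0.0, "y": 0.0, "z": 0.003, "ax": 0.0, "ay": 0.0, "az": 0.0},
  {"fingers": -1, "x": 0.0, "y": 0.0, "z": 0.004, "ax": 0.0, "ay": 0.0, "az": 0.0},
  {"fingers": -1, "x": 0.0, "y": 0.0, "z": 0.004, "ax": 0.0, "ay": 0.0, "az": 0.0},
  {"fingers": -1, "x": 0.0, "y": 0.0, "z": 0.004, "ax": 0.0, "ay": 0.0, "az": 0.0},
  {"fingers": -1, "x": 0.0, "y": 0.0, "z": 0.004, "ax": 0.0, "ay": 0.0, "az": 0.0},
  {"fingers": -1, "x": 0.0, "y": 0.0, "z": 0.004, "ax": 0.0, "ay": 0.0, "az": 0.0},
  {"fingers": -1, "x": 0.0, "y": 0.0, "z": 0.003, "ax": 0.0, "ay": 0.0, "az": 0.0},
  {"fingers": -1, "x": 0.0, "y": 0.0, "z": 0.002, "ax": 0.0, "ay": 0.0, "az": 0.0},
  {"fingers": -1, "x": 0.0, "y": 0.0, "z": 0.0, "ax": 0.0, "ay": 0.0, "az": 0.0},
])

```text
clock: 24.0
tcp_pos: [0.5899, 0.0001, 0.133]
orientation: [-3.091, -0.559, 0.001]
contact_force: [-0.2, -0.1, -0.5]
grip_width: 0.0161
gripper_force: 29.3
```

```bash
python3 c.py
```

```text
tcp [5.899e-01 1.000e-04 1.330e-01] F [-0.24 -0.14 -0.46] w 0.0161 t 24.0 tilt z [-9.e-04 -0.e+00 -1.e+00]
(0.59, 0.0005, 0.19) d [ 0.0001 -0.0004 -0.057 ] n 2 each [ 0.0001 -0.0002 -0.0285]
cell 8 [ 0.5834 -0.0182  0.1315] [0.5952 0.0063 0.1426] u 282 287 v 211 213
211 282.0 1 [0.5834 0.0046 0.1357] 0.0046
rim [ 0.5788 -0.0149  0.1222] [0.6047 0.0071 0.1361]
```

Call:
arm_command([
  {"fingers": -1, "x": 0.0, "y": 0.0, "z": 0.001, "ax": 0.0, "ay": 0.0, "az": 0.0},
  {"fingers": -1, "x": 0.0, "y": 0.0, "z": 0.001, "ax": 0.0, "ay": 0.0, "az": 0.0},
  {"fingers": -1, "x": 0.0, "y": 0.0, "z": 0.001, "ax": 0.0, "ay": 0.0, "az": 0.0},
  {"fingers": -1, "x": 0.0, "y": 0.0, "z": 0.0, "ax": 0.0, "ay": 0.0, "az": 0.0},
])

```text
clock: 24.38
tcp_pos: [0.5902, 0.0001, 0.1305]
orientation: [3.091, 0.559, -0.0]
contact_force: [0.9, 0.6, -0.7]
grip_width: 0.0161
gripper_force: 29.3
```

Call:
arm_command([
  {"fingers": -0.2, "x": 0.0, "y": 0.0, "z": 0.0, "ax": 0.0, "ay": 0.0, "az": 0.0},
  {"fingers": -0.2, "x": 0.0, "y": 0.0, "z": 0.0, "ax": 0.0, "ay": 0.0, "az": 0.0},
  {"fingers": -0.2, "x": 0.0, "y": 0.0, "z": 0.0, "ax": 0.0, "ay": 0.0, "az": 0.0},
  {"fingers": -0.2, "x": 0.0, "y": 0.0, "z": 0.0, "ax": 0.0, "ay": 0.0, "az": 0.0},
  {"fingers": -0.2, "x": 0.0, "y": 0.0, "z": -0.01, "ax": 0.0, "ay": 0.0, "az": 0.0},
  {"fingers": -0.2, "x": 0.0, "y": 0.0, "z": -0.03, "ax": 0.0, "ay": 0.0, "az": 0.0},
  {"fingers": -0.2, "x": 0.0, "y": 0.0, "z": -0.03, "ax": 0.0, "ay": 0.0, "az": 0.0},
  {"fingers": -0.2, "x": 0.0, "y": 0.0, "z": -0.02, "ax": 0.0, "ay": 0.0, "az": 0.0},
  {"fingers": -0.2, "x": 0.0, "y": 0.0, "z": 0.0, "ax": 0.0, "ay": 0.0, "az": 0.0},
  {"fingers": -0.2, "x": 0.0, "y": 0.0, "z": 0.0, "ax": 0.0, "ay": 0.0, "az": 0.0},
])

```text
clock: 25.22
tcp_pos: [0.5912, 0.0002, 0.2227]
orientation: [3.091, 0.559, 0.006]
contact_force: [-0.5, 0.5, -1.1]
grip_width: 0.0343
gripper_force: 0.0
```

```bash
python3 c.py; python3 - <<'E'
from h import *
f=grab('side');W=cloud(f)
p=W[(np.hypot(W[...,0]-.591,W[...,1])<.02)&(W[...,2]>.134)&(W[...,2]<.165)]
print(np.sort(p[:,2]).round(4)[-40:],p[p[:,2]>.1385].min(0).round(4),p[p[:,2]>.1385].max(0).round(4))
q=W.reshape(-1,3);n=np.hypot(q[:,0]-.518,q[:,1]-.265)<.03;p=q[n&(q[:,2]>.0755)&(q[:,2]<.083)];print('head',((p.min(0)+p.max(0))/2).round(4))
E
```

```text
tcp [5.912e-01 2.000e-04 2.227e-01] F [-0.46  0.5  -1.05] w 0.0343 t 25.2167 tilt z [ 0.0037  0.     -1.    ]
(0.59, 0.0005, 0.19) d [-0.0012 -0.0007  0.0327] n 1 each [-0.0012 -0.0007  0.0327]
cell 31 [ 0.5831 -0.0112  0.1331] [0.6005 0.0103 0.1427] u 282 288 v 209 214
209 285.5 6 [0.5934 0.0059 0.1404] 0.0031
212 285.0 7 [ 0.5904 -0.0046  0.1374] -0.0102
rim [ 0.5791 -0.0146  0.1222] [0.6053 0.0092 0.136 ]
[0.1344 0.1345 0.1346 0.1346 0.1346 0.1346 0.1347 0.1347 0.1351 0.1352
 0.1353 0.1356 0.1357 0.1359 0.136  0.1363 0.1373 0.1375 0.1375 0.138
 0.1384 0.1385 0.1388 0.1391 0.1392 0.1395 0.1401 0.1401 0.1403 0.1405
 0.1405 0.1406 0.1406 0.1413 0.1415 0.1417 0.1418 0.1418 0.1421 0.1426] [ 0.5852 -0.0073  0.1385] [0.6001 0.0092 0.1426]
head [0.5183 0.2664 0.0793]
```

The cell's top stands ≈6.5 mm above the rim and is centred, which agrees with the gauge reading. The gauge is in its stand. Handing in.

```bash
python3 -c "
from bench import r
print(r.hand_in())"
```

```text
the job is handed in; nothing more can be done
None
```

The gauge read a bore depth of about 44 mm and is back in its stand, head flat. The medium cell now stands in the tube, about 6.5 mm proud of the rim, and the job is handed in; no verdict was shown.

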